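# Restock the sprung heel-pad dispenser

## Robot

A 6-joint arm with a two-finger parallel gripper is mounted at the origin on a cart in front of the work surface, level with it; the furniture and walls round the work are solid. World frame = base frame: x ahead of the robot, y to its left, z up, the work surface at z = 0. Lengths are in m, angles in rad, forces in N, time in s.
With the tool pointing down it reaches from about 0.25 to 0.775 m from the base axis. Payload 4 kg.
Tool frame: the origin (TCP) lies midway between the tips of the shut fingers; the grasp point (between the pads) lies 19 mm behind it (robot.tcp_to_grasp is the distance from the TCP to the grasp point, in m); z points along the fingers, x is the direction in which the jaws open and shut, and the axes are right-handed (so a half turn about z gives the same grasp; the last joint's range is limited). The gripper opens to 94 mm and grips with 3 to 60 N. Pads are 16 mm wide; open, the fingers measure 119 mm over their backs; the gripper's body (75 mm by 177 mm) begins 78 mm behind the grasp point.
Start: joints at [-1.357, 0.087, 1.371, -0, 1.684, -0.103], TCP at [0.171, -0.523, 0.206] pointing down, gripper open.
Joint ranges: [-3.1, 3.1], [-0.76, 2.03], [0.27, 2.55], [-1.08, 4.22], [0.17, 2.65], [-2.57, 2.57]. Speed limits (rad/s): [2.79, 2.79, 3.14, 3.14, 3.14, 3.14].

## Interface

Orientations are given as [roll, pitch, yaw] about the fixed x, y, z axes, in that order (R = Rz(yaw) Ry(pitch) Rx(roll)).
In Python, from bench import get_obs, vision, robot gives the robot as it stands.
- The arm moves only by the tool servo_tool, never from a script. Its argument "targets" is text: rows parted by semicolons, each of 7 numbers parted by spaces: the opening, from 0 (shut) to 1 (fully open), then the shift along the tool's x, y, z as a fraction of full scale, then the turn, a rotation vector about the tool's x, y, z as a fraction of full scale. A call has 1 to 12 rows; each row is the pose to reach, as a shift and turn from the pose commanded when the call began, along the tool's axes at that moment, turning the shorter way round; what a row does not reach only later rows make up. Full scale, the value 1, is 0.25 m for a shift and pi rad for a turn. A row lasts 1/12 s, in which the tool goes at most 41.7 mm and 7.16 degrees, less where a joint would pass 70% of its speed; a pose out of reach is approached as far as the arm can. A call with a number of a shift or a turn outside -1 to 1 is refused whole. A call with a gripper value outside its range is refused whole. The fingers move at their own pace and stop on an object; the grip force is fixed at half the most. Time passes only in rows, so rows that repeat a pose let the fingers close. It gives the time, the measured TCP pose, the force and the opening at its end, in the units of the state.
- get_obs(): the state, without advancing time (a new reading comes with each control period).
- vision.snapshot(name): name is "scene" or "top" or "wrist"; returns a dict with "image" (400x640x3 uint8, red, green, blue), "mtx" (3x3 intrinsics, pixels), "world_from_camera" (4x4, takes a point from camera to world coordinates); the wrist camera has in their place "T_tool_cam" (4x4, takes a point from camera to tool coordinates, whose origin is the TCP and whose axes are the tool frame's). Camera axes: x right, y down, z forward; pixel columns grow to the right and rows downward; lengths in m; the calibration is good to about 2 mm. The wrist camera is an equidistant fisheye: a pixel r from the principal point sees the ray r / f radians off the axis. A picture is of the moment at which its call begins: read the wrist's pose just before it. There is no depth.
- robot.close_job(): hands the job in, once; it reports no verdict.
The state is a dict: "time": time; "joint_positions": joint angles; "qvel": joint speeds; "joint_torque": joint torques, N m; "tool_pos": TCP position; "ee_rot": TCP orientation; "wrist_force": force on the tool from outside, world axes, zero at the start; "wrist_torque": the same for the moment, N m; "width": finger opening in m.
Only numpy, scipy, OpenCV 4.12 (cv2) and the standard library are available. Lean on these libraries where they do the work, as an engineer would, in place of code of your own. Each camera call takes 0.05 s, during which the arm holds its last target.

## Task

The heel-pad dispenser on the bench has run empty: load the two cork heel pads into it, one after the other. Tuck one end of each pad under the dispenser's fixed lip while pushing the sprung plate down, then press its other end down past the spring latch until the latch snaps out over it, so that both pads lie flat, one on the other, held down by the lip and the closed latch. Do not force or ram the pads or the dispenser, and leave the sanding block, the jar and the brush where they are.

Things in the scene. Friction and masses are not known exactly. Their poses are not given: they have to be found in the camera images.
- dispenser: Heel-pad dispenser, fixed to the bench: dark base 150 x 110 mm, column, and an open magazine on top. Origin on the bench under the middle of the magazine's shaft; x is level and points to the fixed-lip end (within 0.3 rad of straight away from the robot), y across. A clamp sets its height: the lips' undersides are 106 to 146 mm above the bench, which is not reported: look or feel for it.
- follower (a joint): Sprung plate in the shaft, 70 x 42 mm, grey, always level: m it is pushed down from empty (its top then 1 mm below the lips), 0 to 0.028. It takes 4 N to start and 0.18 N more per mm, and rises by itself, pressing loaded pads up against lip and latch. The shaft: 77 mm long, grey end walls with inner faces at x = +-38.5 mm of the dispenser.
- latch (a joint): Spring latch at the -x end, m: 0 = out (closed), up to 0.009 as its steel bolt is pushed back to -x. Closed, the bolt (20 mm wide) reaches in to x = -31.5 mm of the dispenser, underside at lip level; its smooth nose slopes up and back to x = -37.5, 13 mm above. A pad's end pressed down on the slope pushes it back (2.5 N, rising to 5 N); it springs out over the pad. Housing 15 mm above lip level.
- lip_foot (a point): Point on the bench right under the middle of the fixed lip's inner edge (x = +30.5 mm of the dispenser). The lip: a rigid steel strip 44 mm wide, 6 mm thick, reaching 8 mm over the shaft from the +x end wall, at lip level; the wall is no higher. Both long sides of the shaft are open at |x| < 22 mm for fingers; slanted cheeks at its corners, tops 4 mm below lip level, centre a pad in y.
- pad_0_center (a point): Centre of one loose cork heel pad: brown oval disc, 60 mm wide (its x), 75 mm long (its y), 10 mm thick (its z), about 20 g; this point lies half-way up, 5 mm above its underside. Both faces and both ends are alike. Starts flat on the bench.
- pad_1_center (a point): Centre of the other cork heel pad, same shape, axes and size as the first; starts flat on the bench.
- pad_0: The first cork pad again, by the centre of its underside; same axes.
- pad_1: The second cork pad again, by the centre of its underside; same axes.
- sanding_block: Bystander: brown sanding block 62 x 100 x 34 mm, origin at the centre of its underside.
- jar: Bystander: white jar with a blue lid, 65 mm across, 88 mm high, origin at the centre of its underside.
- brush: Bystander: flat brush with a red handle, 36 x 225 x 13 mm, lying along its y axis, origin at the centre of its underside.

How it is judged:
On the way:
1. one pad alone lies flat under the fixed lip and the closed latch, let go, while the other is still away from the dispenser (((horizontal distance between pad_0_center and dispenser below 0.006 m and angle between pad_0_center's own z axis and vertical below 0.07 rad and value of joint follower between 0.0075 and 0.0115 m and value of joint latch below 0.002 m and contact force between the fingers and pad_0 below 0.3 N and horizontal distance between pad_1_center and dispenser above 0.06 m) or (horizontal distance between pad_1_center and dispenser below 0.006 m and angle between pad_1_center's own z axis and vertical below 0.07 rad and value of joint follower between 0.0075 and 0.0115 m and value of joint latch below 0.002 m and contact force between the fingers and pad_1 below 0.3 N and horizontal distance between pad_0_center and dispenser above 0.06 m))), for 0.2 s.
At the end, for the whole second after the job is handed in: Both pads lie flat (within 4 degrees) in the dispenser, one on the other, centres within 6 mm of its middle in plan, under the fixed lip and the latch: they hold the sprung plate 17 to 21 mm down (two pads' thickness), the latch is out again to within 2 mm, and the pads are at rest (horizontal distance between each of pad_0_center, pad_1_center and dispenser below 0.006 m and angle between each of pad_0_center, pad_1_center's own z axis and vertical below 0.07 rad and value of joint follower between 0.0172 and 0.0215 m and value of joint latch below 0.002 m and linear speed of each of pad_0, pad_1 below 0.02 m/s); the robot touches nothing.
It fails at once if a pad or the fingers are forced against the dispenser with more than 45 N (contact force between any of pad_0, pad_1, the fingers and dispenser above 45 N).
It fails at once if the sanding block is moved more than 25 mm (distance of sanding_block from where it was at the start of the episode above 0.025 m).
It fails at once if the jar is moved more than 25 mm (distance of jar from where it was at the start of the episode above 0.025 m).
It fails at once if the brush is moved more than 25 mm (distance of brush from where it was at the start of the episode above 0.025 m).
It also fails if it takes over 72 s, if anything falls off the work surface, if the arm or the gripper's body presses on something with over 40 N, if the wrist force passes 120 N, or if a joint passes its speed limit or range.

## Working session

There is one attempt and no reset: what is moved stays moved. The work goes in short steps, Python scripts to look and compute and a tool call to move; the robot and the scene stay as the last step left them, time stands still between calls to the robot, and variables do not carry over. Pictures are saved under pics/ and viewed, and the job is handed in when it is done.

Besides the shell and the picture viewer there is one more tool, called as a command line: name --argument value ..., lists and objects as JSON in quotes. servo_tool: Moves the arm, as the interface text tells. Its arguments: {"type":"object","properties":{"targets":{"type":"string"}},"required":["targets"]}

```bash
ls; mkdir -p pics; python3 - <<'E'
from bench import get_obs, vision, robot
import cv2
o=get_obs();print(o)
for n in("scene","top","wrist"):
    s=vision.snapshot(n);cv2.imwrite(f"pics/{n}0.png",s["image"][:,:,::-1])
    print(n,s["mtx"].tolist());print(s.get("world_from_camera",s.get("T_tool_cam")))
E
```

```text
pics
{'time': 0.0, 'joint_positions': array([-1.35712507e+00,  8.79180602e-02,  1.37222906e+00, -2.56335307e-05,
        1.68359552e+00, -1.03088235e-01]), 'qvel': array([ 0.00050099, -0.00248446, -0.00189263,  0.00019906, -0.00062576,
       -0.00129357]), 'joint_torque': array([ 1.84169883e-03, -3.40184712e+01, -3.02423537e+01,  7.21491594e-02,
        3.30335274e-02, -1.63319296e-04]), 'tool_pos': array([ 0.1711961 , -0.5221049 ,  0.20433715]), 'ee_rot': array([-3.14139675e+00,  2.14119845e-03, -1.25403948e+00]), 'wrist_force': array([-0.37803837,  0.35129198, -0.28829125]), 'wrist_torque': array([-0.01651755,  0.05501528, -0.01630356]), 'width': 0.09372688727950937}
scene [[378.21586033065114, 0.0, 324.318596274832], [0.0, 378.21586033065114, 201.39403311629974], [0.0, 0.0, 1.0]]
[[ 0.90608447 -0.21928843  0.36183355  0.30838176]
 [-0.42277701 -0.502509    0.75415138 -0.67479325]
 [ 0.01644794 -0.83629976 -0.54802571  0.58425585]
 [ 0.          0.          0.          1.        ]]
top [[484.7768108923882, 0.0, 316.7201242630316], [0.0, 484.7768108923882, 197.1693837908269], [0.0, 0.0, 1.0]]
[[ 0.01492424 -0.9903744   0.13760749  0.47303799]
 [-0.99976587 -0.01693684 -0.01346627 -0.03764187]
 [ 0.01566728 -0.1373743  -0.99039529  1.15095984]
 [ 0.          0.          0.          1.        ]]
wrist [[309.70691628693146, 0.0, 323.616626667784], [0.0, 309.70691628693146, 198.74219230443632], [0.0, 0.0, 1.0]]
[[ 9.99999897e-01  2.42832896e-04  3.83584297e-04  6.22217339e-04]
 [-3.36782164e-04  9.63390901e-01  2.68100462e-01 -7.90293785e-02]
 [-3.04438010e-04 -2.68100563e-01  9.63390884e-01 -1.80325721e-01]
 [ 0.00000000e+00  0.00000000e+00  0.00000000e+00  1.00000000e+00]]
```

View pics/scene0.png

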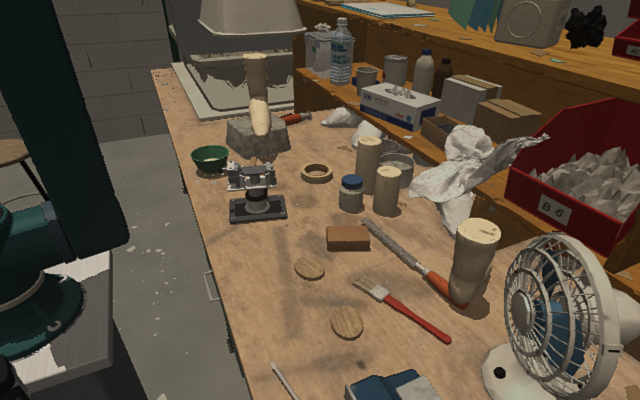

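View pics/top0.png

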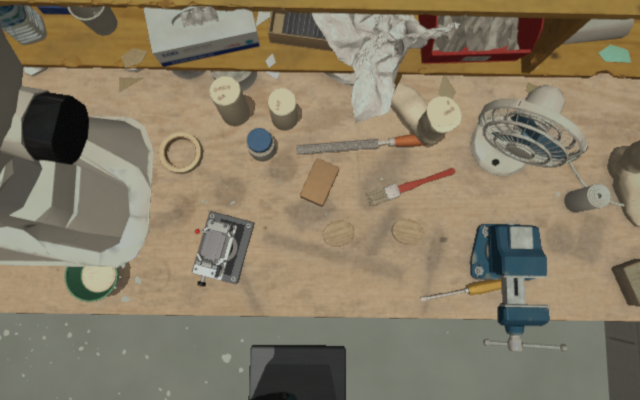

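View pics/wrist0.png

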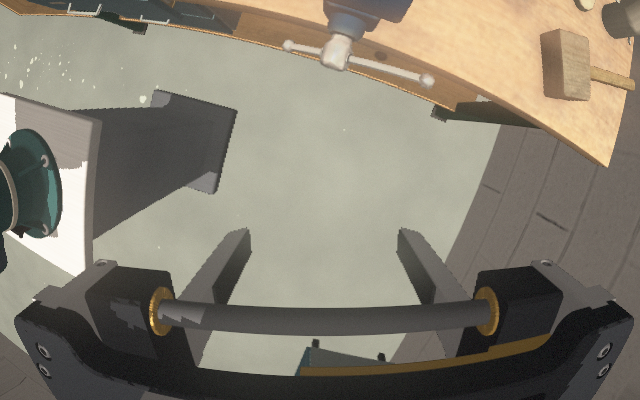

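```bash
cat > h.py <<'E'
import numpy as np, cv2
from bench import get_obs, vision, robot
def ray(s,px):
    K=s["mtx"];T=s["world_from_camera"]
    d=T[:3,:3]@np.linalg.inv(K)@np.array([px[0],px[1],1.]);return T[:3,3],d
def at(s,px,z):
    c,d=ray(s,px);return c+d*(z-c[2])/d[2]
def proj(s,p):
    T=s["world_from_camera"];q=T[:3,:3].T@(np.asarray(p)-T[:3,3]);q=s["mtx"]@q;return q[:2]/q[2]
E
python3 - <<'E'
from h import *
s=vision.snapshot("top");im=s["image"][:,:,::-1]
cv2.imwrite("pics/topz.png",cv2.resize(im[195:300,170:270],None,fx=7,fy=5.7*1,interpolation=cv2.INTER_CUBIC) if 0 else cv2.resize(im[205:290,185:265],None,fx=7,fy=7,interpolation=cv2.INTER_CUBIC))
cv2.imwrite("pics/topp.png",cv2.resize(im[145:255,295:460],None,fx=4.8,fy=4.8,interpolation=cv2.INTER_CUBIC))
s=vision.snapshot("scene");im=s["image"][:,:,::-1]
cv2.imwrite("pics/scz.png",cv2.resize(im[150:230,215:295],None,fx=7,fy=7,interpolation=cv2.INTER_CUBIC))
E
```

```text
(no output)
```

View pics/topz.png

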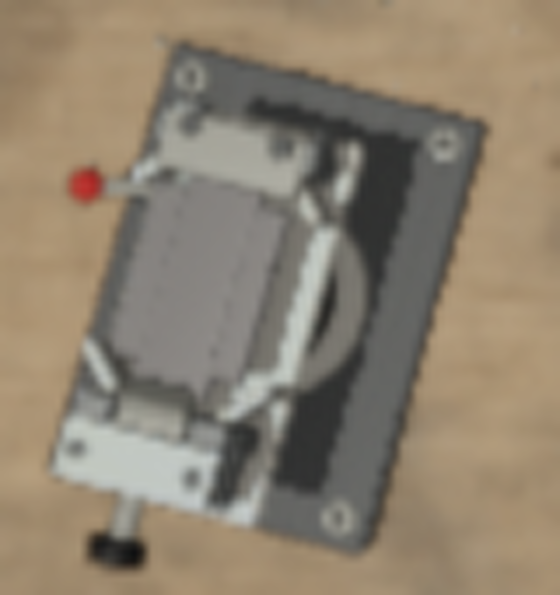

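View pics/topp.png

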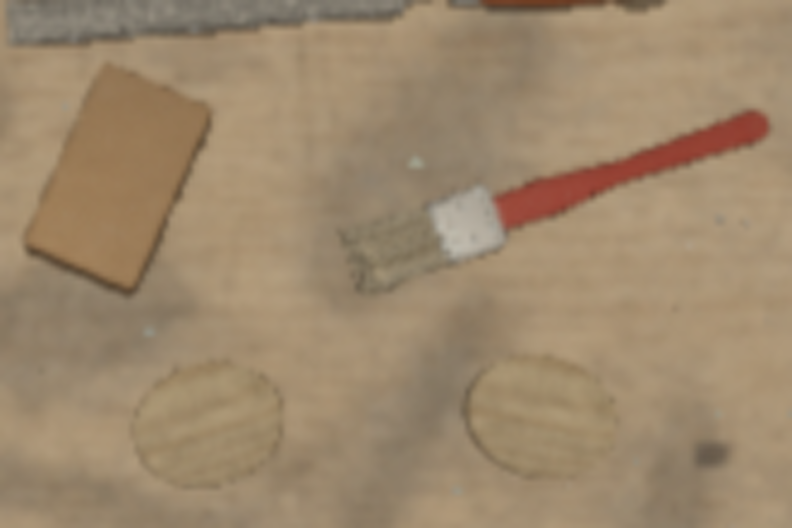

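View pics/scz.png

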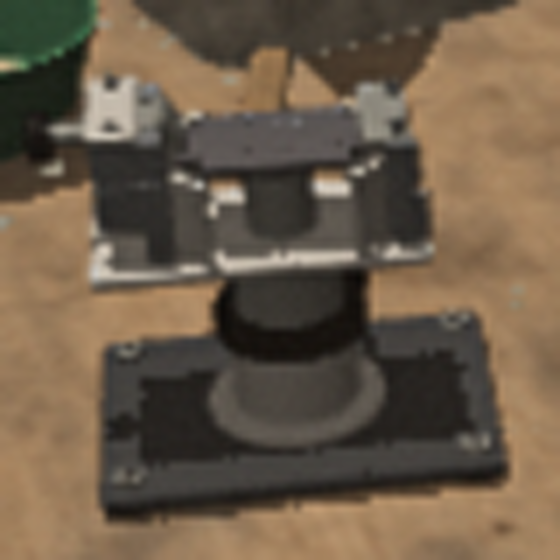

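```bash
python3 - <<'E'
from h import *
t=vision.snapshot("top");s=vision.snapshot("scene")
Z=lambda p:(p[0]/7+185-.5+.07,p[1]/7+205-.5+.07)
for nm,p in dict(b1=(175,40),b2=(487,125),b3=(365,552)).items(): print(nm,at(t,Z(p),.01))
def tri(pt,ps):
    A=np.zeros((3,3));b=np.zeros(3)
    for S,p in((t,pt),(s,ps)):
        c,d=ray(S,p);d/=np.linalg.norm(d);M=np.eye(3)-np.outer(d,d);A+=M;b+=M@c
    return np.linalg.solve(A,b)
S=lambda p:(p[0]/7+215-.5,p[1]/7+150-.5)
print("lipmid",tri(Z((235,150)),S((383,108))))
print("plate",tri(Z((200,285)),S((272,135))))
print("housing",tri(Z((135,455)),S((125,105))))
P=lambda p:(p[0]/4.8+295-.4,p[1]/4.8+145-.4)
for n,p in dict(L=(208,424),R=(541,416),Ll=(132,437),Lr=(284,410),brushtip=(345,260),brushend=(768,120)).items(): print(n,at(t,P(p),.01))
E
```

```text
b1 [0.59600734 0.19917231 0.01      ]
b2 [0.56901139 0.09329178 0.01      ]
b3 [0.42697476 0.12891235 0.01      ]
lipmid [0.5495307  0.15424083 0.13353338]
plate [0.50992074 0.16428082 0.1258744 ]
housing [0.46048737 0.17772346 0.14175829]
L [ 0.5474363 -0.1043576  0.01     ]
R [ 0.55397871 -0.26818365  0.01      ]
Ll [ 0.54047988 -0.06716575  0.01      ]
Lr [ 0.55490169 -0.14164256  0.01      ]
brushtip [ 0.62975339 -0.1715858   0.01      ]
brushend [ 0.70420417 -0.38391654  0.01      ]
```

```bash
cat >> h.py <<'E'
from scipy.spatial.transform import Rotation as R
import json
def Rt(yaw,tilt=0): return R.from_euler('z',yaw)*R.from_euler('x',np.pi)*R.from_euler('x',tilt)
# commanded pose kept in cmd.json
def getc():
    c=json.load(open('cmd.json'));return np.array(c['p']),R.from_quat(c['q'])
def setc(p,r): json.dump(dict(p=list(map(float,p)),q=list(map(float,r.as_quat()))),open('cmd.json','w'))
def row(p,r,base=None):
    p0,r0=base or getc()
    d=np.round(r0.inv().apply(np.asarray(p)-p0)/.25,4); w=np.round((r0.inv()*r).as_rotvec()/np.pi,4)
    return d,w
def apply(d,w):   # update commanded pose after a call's final row
    p0,r0=getc(); setc(p0+r0.apply(np.array(d)*.25), r0*R.from_rotvec(np.array(w)*np.pi))
def show(p,r,final=True):
    d,w=row(p,r); print(' '.join(f'{v:g}' for v in [*d,*w]), ' dist',np.round(np.linalg.norm(d)*.25,3),'ang deg',np.round(np.linalg.norm(w)*180,1))
    if final: apply(d,w)
E
python3 - <<'E'
from h import *
setc([.171,-.523,.206],R.from_euler('xyz',[np.pi,0,-1.254]))
show([.36,-.36,.25],Rt(-.6))
show([.47,-.19,.25],Rt(.0))
print(getc()[0])
E
```

```text
-0.384 -0.9215 -0.176 0 0 -0.2082  dist 0.253 ang deg 37.5
-0.0208 -0.8097 -0 -0 0 -0.191  dist 0.202 ang deg 34.4
[ 0.46999733 -0.18999634  0.25      ]
```

servo_tool --targets "1 -0.384 -0.9215 -0.176 0 0 -0.2082;1 -0.384 -0.9215 -0.176 0 0 -0.2082;1 -0.384 -0.9215 -0.176 0 0 -0.2082;1 -0.384 -0.9215 -0.176 0 0 -0.2082;1 -0.384 -0.9215 -0.176 0 0 -0.2082;1 -0.384 -0.9215 -0.176 0 0 -0.2082;1 -0.384 -0.9215 -0.176 0 0 -0.2082"

```text
time: 0.93
tool_pos: [0.365, -0.3556, 0.2515]
ee_rot: [-3.139, -0.004, -0.591]
wrist_force: [0.3, -0.2, -0.5]
width: 0.094
```

servo_tool --targets "1 -0.0208 -0.8097 0 0 0 -0.191;1 -0.0208 -0.8097 0 0 0 -0.191;1 -0.0208 -0.8097 0 0 0 -0.191;1 -0.0208 -0.8097 0 0 0 -0.191;1 -0.0208 -0.8097 0 0 0 -0.191;1 -0.0208 -0.8097 0 0 0 -0.191;1 -0.0208 -0.8097 0 0 0 -0.191;1 -0.0208 -0.8097 0 0 0 -0.191"

```text
time: 1.6
tool_pos: [0.47, -0.1903, 0.2493]
ee_rot: [3.141, 0.001, -0.001]
wrist_force: [-0.7, 1.2, 0.0]
width: 0.094
```

```bash
cat >> h.py <<'E'
def wsnap(name):
    o=get_obs(); s=vision.snapshot("wrist"); cv2.imwrite(f"pics/{name}.png",s["image"][:,:,::-1])
    T=np.eye(4);T[:3,:3]=R.from_euler('xyz',o['ee_rot']).as_matrix();T[:3,3]=o['tool_pos'];s['W']=T@s['T_tool_cam'];return s
def wat(s,px,z):
    K=s["mtx"];v=np.array([px[0]-K[0,2],px[1]-K[1,2]]);r=np.hypot(*v);th=r/K[0,0]
    d=s['W'][:3,:3]@np.array([*(np.sin(th)*v/r),np.cos(th)]);c=s['W'][:3,3];return c+d*(z-c[2])/d[2]
def wproj(s,p):
    q=s['W'][:3,:3].T@(np.asarray(p)-s['W'][:3,3]);K=s['mtx'];rr=np.hypot(q[0],q[1]);th=np.arctan2(rr,q[2])
    return np.array([K[0,2],K[1,2]])+K[0,0]*th*q[:2]/rr
E
python3 - <<'E'
from h import *
wsnap("w1");o=get_obs();print(o['tool_pos'],o['ee_rot'],o['time'])
E
```

```text
[ 0.46975568 -0.19078596  0.24934319] [ 3.14096066e+00  5.70901683e-04 -2.19090990e-03] 1.65
```

View pics/w1.png

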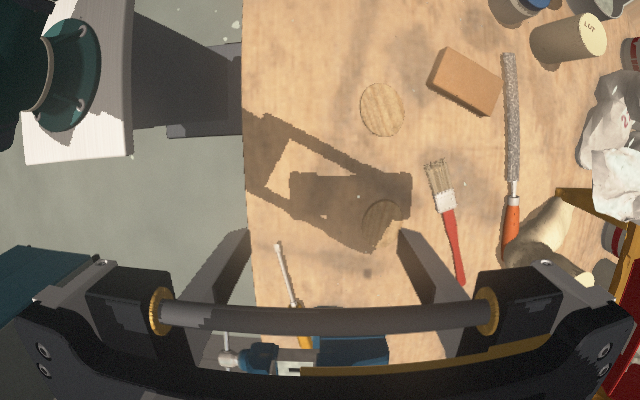

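```bash
python3 - <<'E'
import cv2
im=cv2.imread("pics/w1.png");a=cv2.resize(im[70:150,340:420],None,fx=7,fy=7,interpolation=cv2.INTER_CUBIC)
b=cv2.resize(im[185:265,345:425],None,fx=7,fy=7,interpolation=cv2.INTER_CUBIC);b=cv2.convertScaleAbs(b,alpha=1.5)
cv2.imwrite("pics/wa.png",a);cv2.imwrite("pics/wb.png",b)
E
```

```text
(no output)
```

View pics/wa.png

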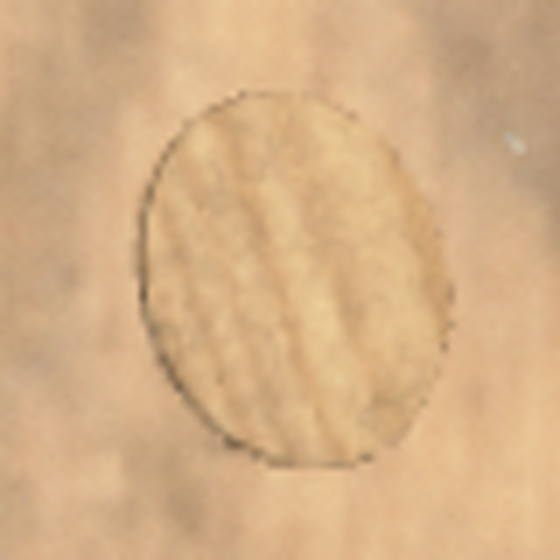

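View pics/wb.png

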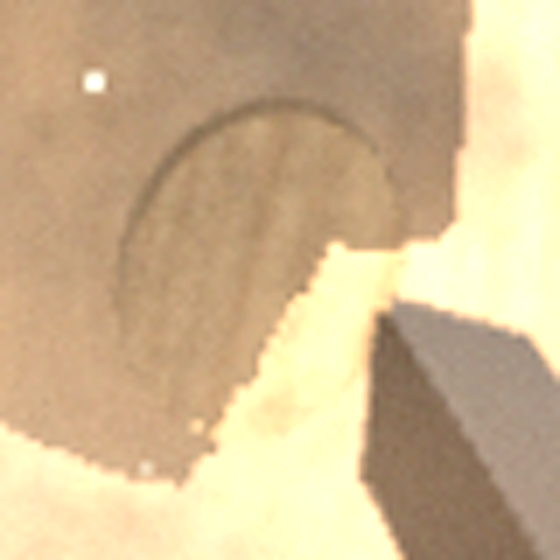

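```bash
cat >> h.py <<'E'
from scipy.optimize import least_squares
def fitpad(pts,yaw0,a=.03,b=.0375):
    pts=np.array(pts)[:,:2]
    def f(v):
        c,s=np.cos(v[2]),np.sin(v[2]);q=(pts-v[:2])@np.array([[c,-s],[s,c]])
        r=np.hypot(q[:,0]/a,q[:,1]/b);return (r-1)*.033
    r=least_squares(f,[*pts.mean(0),yaw0]);return r.x,r.fun
E
python3 - <<'E'
from h import *
# rebuild wrist pose
s=vision.snapshot("wrist");o=get_obs()
T=np.eye(4);T[:3,:3]=R.from_euler('xyz',o['ee_rot']).as_matrix();T[:3,3]=o['tool_pos'];s['W']=T@s['T_tool_cam']
p=[(144,275),(145,240),(155,180),(200,117),(260,94),(320,98),(375,130),(410,180),(437,240),(453,300),(440,360),(405,425),(362,460),(320,466),(275,463),(235,443),(180,388),(155,325)]
w=[wat(s,(x/7+340-.43,y/7+70-.43),.01) for x,y in p]
x,f=fitpad(w,.19);print("L wrist",x,np.round(f*1000,1))
t=vision.snapshot("top")
p=[(132,430),(140,395),(170,370),(222,360),(265,375),(283,405),(275,445),(240,475),(205,487),(160,475)]
w=[at(t,(x/4.8+295-.4,y/4.8+145-.4),.01) for x,y in p]
x,f=fitpad(w,.19);print("L top",x,np.round(f*1000,1))
p=[(467,400),(485,370),(530,355),(580,368),(610,395),(616,430),(600,465),(555,480),(510,468),(475,440)]
w=[at(t,(x/4.8+295-.4,y/4.8+145-.4),.01) for x,y in p]
x,f=fitpad(w,-.19);print("R top",x,np.round(f*1000,1))
p=[(120,270),(135,220),(170,160),(230,115),(285,103),(340,120),(380,160),(400,220)]
w=[wat(s,(x/7+345-.43,y/7+185-.43),.01) for x,y in p]
x,f=fitpad(w,-.19);print("R wrist",x,np.round(f*1000,1))
E
```

```text
L wrist [ 0.54999522 -0.1053285   0.26308934] [-0.4 -0.6  0.1  0.1 -0.4  0.1  0.2 -1.  -0.9  0.7 -0.4 -0.4  0.1 -0.5
  0.  -0.1  0.2 -0.7]
L top [ 0.54849698 -0.10402203  0.26351063] [-0.1  1.2  0.6  0.1  0.8  0.6  0.3 -0.1  1.5  0.3]
R top [ 0.55354339 -0.26874468 -0.25064283] [ 0.3  0.2 -0.   0.   0.7 -0.5  0.7  0.4 -0.6  0.6]
R wrist [ 0.55583756 -0.26883743 -0.15000744] [ 0.1 -0.3 -0.  -0.   0.2  0.   0.1 -0.3]
```

```bash
python3 - <<'E'
from h import *
show([.5495,-.105,.07],Rt(.263))
show([.5495,-.105,.004],Rt(.263))
E
```

```text
0.3181 -0.3399 0.72 -0 0 -0.0837  dist 0.214 ang deg 15.1
-0 -0.0001 0.264 -0 0 0  dist 0.066 ang deg 0.0
```

servo_tool --targets "1 0.3181 -0.3399 0.72 0 0 -0.0837;1 0.3181 -0.3399 0.72 0 0 -0.0837;1 0.3181 -0.3399 0.72 0 0 -0.0837;1 0.3181 -0.3399 0.72 0 0 -0.0837;1 0.3181 -0.3399 0.72 0 0 -0.0837;1 0.3181 -0.3399 0.72 0 0 -0.0837;1 0.3181 -0.3399 0.72 0 0 -0.0837;1 0.3181 -0.3399 0.72 0 0 -0.0837"

```text
time: 2.42
tool_pos: [0.5499, -0.1062, 0.0705]
ee_rot: [3.14, -0.0, 0.262]
wrist_force: [0.3, -0.2, 0.9]
width: 0.0938
```

servo_tool --targets "1 0 0 0.1 0 0 0;1 0 0 0.2 0 0 0;1 0 0 0.264 0 0 0;1 0 0 0.264 0 0 0;1 0 0 0.264 0 0 0;1 0 0 0.264 0 0 0"

```text
time: 2.92
tool_pos: [0.5517, -0.1063, 0.0067]
ee_rot: [3.138, -0.005, 0.262]
wrist_force: [0.7, -0.9, 0.3]
width: 0.094
```

```bash
python3 - <<'E'
from h import *
wsnap("w2");o=get_obs();print(o['tool_pos'],o['ee_rot'],o['time'],o['wrist_force'])
E
```

```text
[ 0.55184649 -0.10603806  0.00676926] [ 3.13837981 -0.00477591  0.26205189] 2.9667 [ 0.13053334 -0.05810841 -0.14739827]
```

View pics/w2.png

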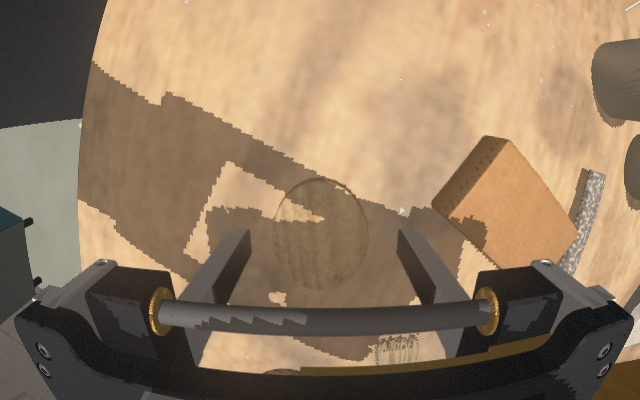

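```bash
python3 - <<'E'
from h import *
o=get_obs();print(o['tool_pos'],o['ee_rot'],o['time'],o['qvel'].round(3))
s=wsnap("w3");print(wproj(s,[.5495,-.105,.01]),wproj(s,o['tool_pos']))
# pad edges: left 273, right 368, top 178, bottom 291
print(wat(s,(321,234.5),.01))
E
```

```text
[ 0.55184649 -0.10603806  0.00676926] [ 3.13837981 -0.00477591  0.26205189] 2.9667 [ 0.008  0.002  0.004 -0.001 -0.004  0.002]
[318.66306225 239.91447142] [321.89183708 240.22513258]
[ 0.54996592 -0.1011061   0.01      ]
```

```bash
python3 - <<'E'
from h import *
s=wsnap("w4");im=cv2.imread("pics/w4.png")
cv2.imwrite("pics/w4z.png",cv2.resize(im[165:305,240:400],None,fx=5,fy=4.2,interpolation=cv2.INTER_CUBIC))
u=np.array([-np.sin(.263),np.cos(.263),0])
for k in(-1,1):
  print(wproj(s,np.array([.5495,-.105,.01])+k*.0375*u), wproj(s,np.array([.5495,-.105,.0])+k*.0375*u))
E
```

```text
[319.14169729 291.4576583 ] [319.26583362 283.76999218]
[318.45111842 181.26800166] [318.64757214 177.75445066]
```

View pics/w4z.png

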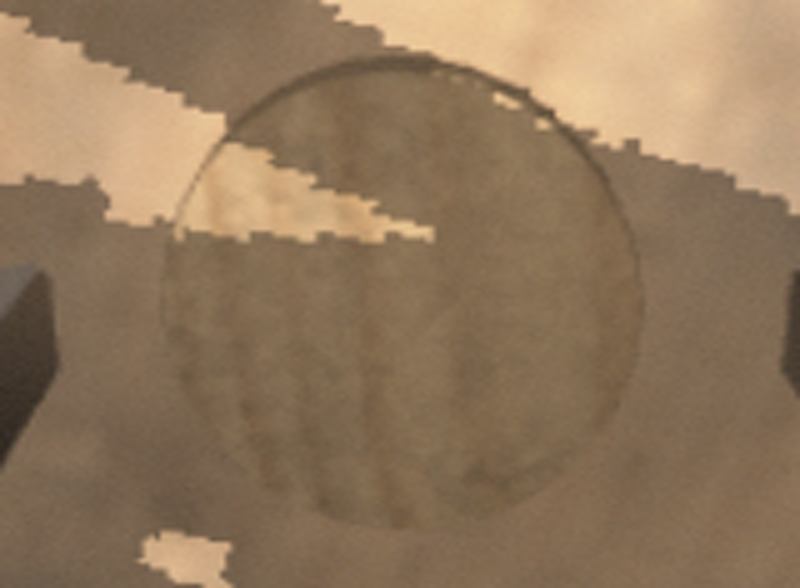

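servo_tool --targets "1 0 0 0.008 0 0 0;1 0 0 0.008 0 0 0;1 0 0 0.008 0 0 0"

```text
time: 3.32
tool_pos: [0.5499, -0.1046, 0.0017]
ee_rot: [3.141, -0.0, 0.263]
wrist_force: [-0.1, 0.8, 0.0]
width: 0.0941
```

servo_tool --targets "0 0 0 0 0 0 0;0 0 0 0 0 0 0;0 0 0 0 0 0 0;0 0 0 0 0 0 0;0 0 0 0 0 0 0;0 0 0 0 0 0 0"

```text
time: 3.82
tool_pos: [0.5498, -0.1047, 0.0014]
ee_rot: [3.142, 0.0, 0.263]
wrist_force: [0.2, -0.2, -0.8]
width: 0.0584
```

```bash
python3 - <<'E'
from h import *
apply([0,0,.008],[0,0,0])
o=get_obs();print(o['tool_pos'],o['ee_rot'],o['time'],o['wrist_force'],o['width'])
wsnap("w5")
E
```

```text
[ 0.54983741 -0.10468439  0.0014284 ] [3.14150982e+00 1.19945156e-04 2.63103893e-01] 3.8167 [ 0.16054402 -0.15861627 -0.83988717] 0.05842461343461765
```

View pics/w5.png

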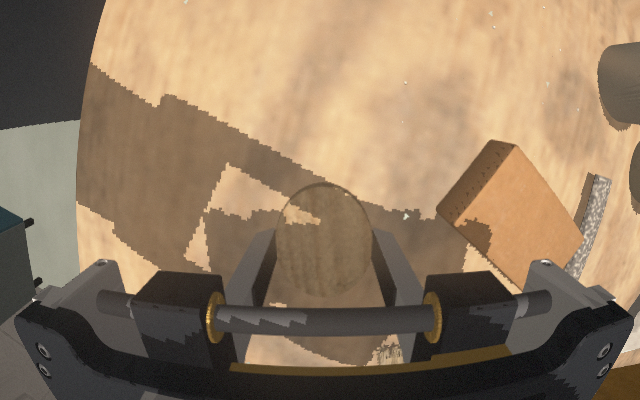

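```bash
python3 - <<'E'
from h import *
Y=-.25;ex=np.array([np.cos(Y),np.sin(Y),0]);D=np.array([.5105,.164,0])
show([.5495,-.105,.2],Rt(.35))
show([.55,.03,.22],Rt(.85))
show(D+ex*.06+[0,0,.22],Rt(Y+np.pi/2))
E
```

```text
-0 0 -0.792 -0 0 -0.0277  dist 0.198 ang deg 5.0
0.1871 -0.5065 -0.08 -0 0 -0.1591  dist 0.136 ang deg 28.6
0.4072 -0.2586 -0 -0 0 -0.1499  dist 0.121 ang deg 27.0
```

servo_tool --targets "0 0 0 -0.1 0 0 0;0 0 0 -0.25 0 0 0;0 0 0 -0.4 0 0 0;0 0 0 -0.55 0 0 0;0 0 0 -0.7 0 0 -0.02;0 0 0 -0.792 0 0 -0.0277;0 0 0 -0.792 0 0 -0.0277;0 0 0 -0.792 0 0 -0.0277"

```text
time: 4.53
tool_pos: [0.5507, -0.1049, 0.2012]
ee_rot: [3.139, -0.003, 0.35]
wrist_force: [-0.3, 0.5, -0.6]
width: 0.0583
```

servo_tool --targets "0 0.05 -0.13 -0.02 0 0 -0.04;0 0.1 -0.26 -0.04 0 0 -0.08;0 0.15 -0.39 -0.06 0 0 -0.12;0 0.1871 -0.5065 -0.08 0 0 -0.1591;0 0.1871 -0.5065 -0.08 0 0 -0.1591;0 0.1871 -0.5065 -0.08 0 0 -0.1591"

```text
time: 5.03
tool_pos: [0.5494, 0.0316, 0.217]
ee_rot: [-3.139, 0.003, 0.851]
wrist_force: [-0.7, -0.7, -0.1]
width: 0.0585
```

servo_tool --targets "0 0.1 -0.065 0 0 0 -0.0375;0 0.2 -0.13 0 0 0 -0.075;0 0.3 -0.19 0 0 0 -0.11;0 0.4072 -0.2586 0 0 0 -0.1499;0 0.4072 -0.2586 0 0 0 -0.1499;0 0.4072 -0.2586 0 0 0 -0.1499;0 0.4072 -0.2586 0 0 0 -0.1499;0 0.4072 -0.2586 0 0 0 -0.1499"

```text
time: 5.7
tool_pos: [0.5689, 0.1476, 0.2186]
ee_rot: [-3.14, 0.001, 1.317]
wrist_force: [0.9, 0.3, -0.3]
width: 0.0578
```

```bash
python3 - <<'E'
from h import *
o=get_obs();print(o['tool_pos'],o['ee_rot'],o['time'],o['wrist_force'],o['width'],getc()[0])
s=wsnap("w6");np.save("w6W.npy",s['W'])
im=cv2.imread("pics/w6.png");cv2.imwrite("pics/w6z.png",cv2.resize(im[60:260,220:420],None,fx=3,fy=3,interpolation=cv2.INTER_CUBIC))
E
```

```text
[0.56885392 0.14756612 0.21857864] [-3.14045727e+00  1.43328317e-03  1.31717411e+00] 5.7 [ 0.89472638  0.27753001 -0.30947463] 0.05780029706558818 [0.5686369  0.14914666 0.22      ]
```

View pics/w6.png

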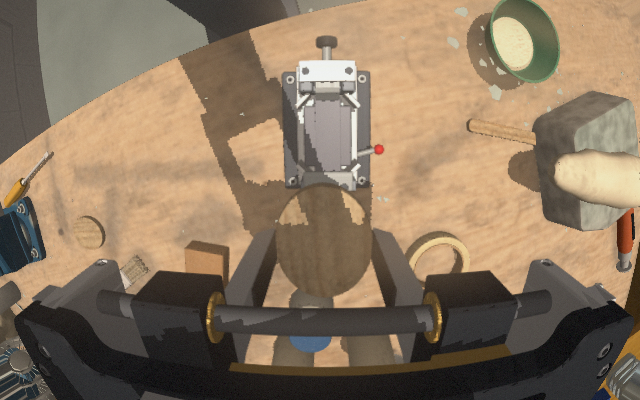

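View pics/w6z.png

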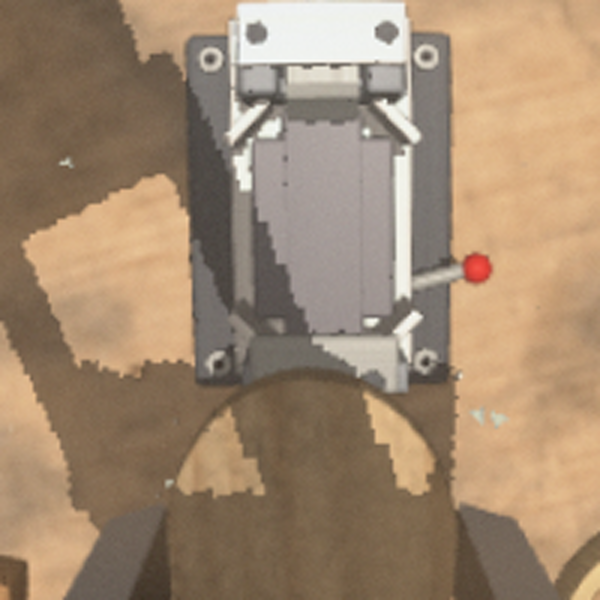

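```bash
cat > fit.py <<'E'
from h import *
K=vision.snapshot("wrist");K['W']=np.load("w6W.npy")
Zp=lambda x,y:np.array([x/3+220-.33,y/3+60-.33])
obs=[((-75,55),'b',(187,35)),((-75,-55),'b',(455,38)),
((30.5,22),0,(246,336)),((30.5,-22),0,(400,336)),
((0,21),-1,(253,230)),((0,-21),-1,(393,230)),
((-31.5,10),0,(286,99)),((-31.5,-10),0,(360,99)),]
# note: -x is up in image; +y side?
def model(v,sgn):
    D=np.array([v[0],v[1],0]);c,s=np.cos(v[2]),np.sin(v[2]);ex=np.array([c,s,0]);ey=np.array([-s,c,0]);out=[]
    for (x,y),z,px in obs:
        zz=.012 if z=='b' else v[3]+z*1e-3
        p=D+ex*x*1e-3+sgn*ey*y*1e-3+[0,0,zz]
        e=wproj(K,p)-Zp(*px)
        if x==0: e[1]=0
        out+=list(e)
    return np.array(out)
for sgn in(1,-1):
    r=least_squares(model,[.51,.164,-.25,.127],args=(sgn,),loss='soft_l1');print(sgn,r.x,r.cost);print(np.round(model(r.x,sgn).reshape(-1,2),1).tolist())
    print([np.round(x,4) for x in r.x])
E
python3 fit.py
```

```text
1 [ 0.50951974  0.14770822 -0.25247581  0.12317654] 428.1985566820671
[[74.6, -0.2], [-103.7, -0.3], [30.2, -1.5], [-69.6, -1.3], [26.9, 0.0], [-66.8, 0.0], [3.4, 8.5], [-44.0, 8.8]]
[np.float64(0.5095), np.float64(0.1477), np.float64(-0.2525), np.float64(0.1232)]
-1 [ 0.51104742  0.16558664 -0.25601045  0.14476639] 12.90993639926109
[[-0.1, -2.4], [-0.4, -2.9], [-0.8, -0.5], [0.5, -0.3], [-2.2, 0.0], [2.3, 0.0], [0.2, 3.6], [0.3, 3.8]]
[np.float64(0.511), np.float64(0.1656), np.float64(-0.256), np.float64(0.1448)]
```

```bash
cat > tri.py <<'E'
from h import *
K=vision.snapshot("wrist");K['W']=np.load("w6W.npy");t=vision.snapshot("top");sc=vision.snapshot("scene")
W=lambda x,y:np.array([x/3+220-.33,y/3+60-.33]);Z=lambda x,y:np.array([x/7+185-.43,y/7+205-.43]);S=lambda x,y:np.array([x/7+215-.43,y/7+150-.43])
def tri(w=None,z=None,s=None):
    def f(p):
        e=[]
        if w: e+=list(wproj(K,p)-W(*w))
        if z: e+=list(proj(t,p)-Z(*z))
        if s: e+=list(proj(sc,p)-S(*s))
        return np.array(e)
    r=least_squares(f,[.51,.16,.13]);return r.x.round(4),r.fun.round(1)
print("scrL",tri((256,32),(191,479)));print("scrR",tri((386,32),(75,447)))
print("house corner out R",tri((411,3),(52,468)))
print("ball",tri((477,268),(85,186)))
print("lip corner inner R(+y)",tri((400,336),(160,163)))
print("lip wt",tri((325,336),(232,178)))
print("lip corner inner L(-y)",tri((247,336),(300,193)))
print("lipmid",tri(None,(235,150),(383,108)))
print("plate +y mid",tri((393,230),(128,265)))
print("basecorner",tri((187,35),(365,552)))
for h in(.11,.12,.127,.135,.145):
  print(h,[np.round(1000*np.linalg.norm(wat(K,W(*a),h+o)-wat(K,W(*b),h+o)),1) for a,b,o in(((246,336),(400,336),0),((253,230),(393,230),-.001),((286,99),(360,99),0),((238,3),(411,3),.015))])
E
python3 tri.py
```

```text
scrL (array([0.4537, 0.1614, 0.1378]), array([ 0.1, -0.3,  0.4, -0.6]))
scrR (array([0.4622, 0.1967, 0.1337]), array([ 0.1, -0.2,  0.4, -0.4]))
house corner out R (array([0.4545, 0.2067, 0.1248]), array([-0.1,  0.1, -0.3,  0.2]))
ball (array([0.544 , 0.2149, 0.0674]), array([-0.3, -0.2, -0.5, -0.6]))
lip corner inner R(+y) (array([0.5485, 0.1789, 0.131 ]), array([-0.5, -0.4, -0.9, -1.3]))
lip wt (array([0.5443, 0.1575, 0.1246]), array([-0.3, -0.4, -0.5, -1.1]))
lip corner inner L(-y) (array([0.5382, 0.1354, 0.1278]), array([-0.1, -0.1, -0.1, -0.3]))
lipmid (array([0.5497, 0.1542, 0.1333]), array([-0. ,  0.1,  0.1, -0. ]))
plate +y mid (array([0.5172, 0.184 , 0.1385]), array([-0.2, -0.4, -0.3, -1.1]))
basecorner (array([0.4264, 0.1299, 0.0045]), array([-0. ,  0.1, -0.1,  0.2]))
0.11 [np.float64(48.8), np.float64(43.6), np.float64(22.6), np.float64(50.3)]
0.12 [np.float64(47.1), np.float64(42.1), np.float64(21.9), np.float64(48.4)]
0.127 [np.float64(45.9), np.float64(41.0), np.float64(21.3), np.float64(47.1)]
0.135 [np.float64(44.5), np.float64(39.8), np.float64(20.7), np.float64(45.7)]
0.145 [np.float64(42.9), np.float64(38.3), np.float64(19.9), np.float64(43.8)]
```

```bash
cat >> tri.py <<'E'
print('---')
for h in(.122,.126):
  l=(wat(K,W(246,336),h)+wat(K,W(400,336),h))/2; b=(wat(K,W(286,99),h+.0)+wat(K,W(360,99),h))/2
  print(h,l,b,1000*np.linalg.norm(l-b),np.arctan2((l-b)[1],(l-b)[0]), l-.0305*np.array([np.cos(.253),-np.sin(.253),0]))
  pl=(wat(K,W(253,230),h-.001)+wat(K,W(393,230),h-.001))/2;print(pl)
  l=(at(t,Z(160,165),h+.006)+at(t,Z(300,192),h+.006))/2;print('top lip',l,l-.0305*np.array([np.cos(.253),-np.sin(.253),0]))
b=[at(t,Z(*q),.01) for q in((175,40),(365,552))];print((b[0]+b[1])/2)
b=[wat(K,W(*q),.01) for q in((187,35),(453,381))];print((b[0]+b[1])/2)
E
python3 tri.py | sed -n '/---/,$p'
```

```text
---
0.122 [0.54502638 0.15706473 0.122     ] [0.47601599 0.17480066 0.122     ] 71.25304841966036 -0.2515594518684273 [0.51549732 0.16469917 0.122     ]
[0.51391511 0.16505538 0.121     ]
top lip [0.54172017 0.15631939 0.128     ] [0.51219111 0.16395384 0.128     ]
0.126 [0.54430205 0.15720914 0.126     ] [0.47628823 0.17468895 0.126     ] 70.22409226990797 -0.25155945186842676 [0.51477299 0.16484359 0.126     ]
[0.51364104 0.1650843  0.125     ]
top lip [0.54145161 0.15556096 0.132     ] [0.51192255 0.1631954  0.132     ]
[0.51149105 0.16404233 0.01      ]
[0.5128001  0.16659636 0.01      ]
```

```bash
cat >> h.py <<'E'
D=np.array([.513,.1645,0]);Y=-.252
G=.0036  # TCP beyond pad centre along tool z
def pose_tc(tcx,tcz,th,dy=0):
    "TCP pose for pad's +x TOP corner at (tcx,tcz) in dispenser frame (mm, mm abs z)"
    c,s=np.cos(th),np.sin(th)
    C=np.array([tcx,tcz])*1e-3-.0375*np.array([c,-s])-.005*np.array([s,c])
    P=C+G*np.array([-s,-c])
    ex=np.array([np.cos(Y),np.sin(Y),0]);ey=np.array([-np.sin(Y),np.cos(Y),0])
    return D+ex*P[0]+ey*dy*1e-3+[0,0,P[1]], Rt(Y+np.pi/2,th)
def pose_bc(bx,bz,th,dy=0):
    c,s=np.cos(th),np.sin(th); return pose_tc(bx+10*s,bz+10*c,th,dy)
def where():
    "measured pad corners in dispenser frame"
    o=get_obs();r=R.from_euler('xyz',o['ee_rot']);v=o['tool_pos']-D
    ex=np.array([np.cos(Y),np.sin(Y),0]);ey=np.array([-np.sin(Y),np.cos(Y),0])
    f=lambda q:np.array([q@ex,q@ey,q[2]])*1000
    ty=r.apply([0,1,0]);tz=r.apply([0,0,1]);C=v-G*tz
    print('t',round(o['time'],2),'tcp',f(v).round(1),'+xtop',f(C+.0375*ty-.005*tz).round(1),'+xbot',f(C+.0375*ty+.005*tz).round(1),'-xbot',f(C-.0375*ty+.005*tz).round(1),'tilt',np.arcsin(-ty[2]).round(3),'F',f(o['wrist_force']/1000).round(2),'w',round(o['width'],4))
E
python3 - <<'E'
from h import *
where()
p,r=pose_bc(22,140,.45);print(p)
show(p+[0,0,.05],r);show(p,r)
E
```

```text
t 6.1 tcp [ 58.1  -0.9 219.6] +xtop [ 95.6  -0.9 228.2] +xbot [ 95.6  -0.9 218.2] -xbot [ 20.6  -1.  218.2] tilt -0.0 F [ 1.15 -0.49 -0.47] w 0.0583
[0.5021946  0.1672821  0.15757183]
0.0045 -0.2755 0.0497 0.1432 0.0001 0.0006  dist 0.07 ang deg 25.8
0.0001 0.087 0.1801 0 0.0001 0  dist 0.05 ang deg 0.0
```

servo_tool --targets "0 0.0045 -0.2755 0.0497 0.1432 0.0001 0.0006;0 0.0045 -0.2755 0.0497 0.1432 0.0001 0.0006;0 0.0045 -0.2755 0.0497 0.1432 0.0001 0.0006;0 0.0045 -0.2755 0.0497 0.1432 0.0001 0.0006;0 0.0045 -0.2755 0.0497 0.1432 0.0001 0.0006;0 0.0045 -0.2755 0.0497 0.1432 0.0001 0.0006"

```text
time: 6.6
tool_pos: [0.503, 0.1672, 0.2055]
ee_rot: [-2.691, 0.001, 1.318]
wrist_force: [0.1, 0.4, -0.6]
width: 0.0582
```

servo_tool --targets "0 0 0.022 0.045 0 0 0;0 0 0.044 0.09 0 0 0;0 0 0.066 0.135 0 0 0;0 0.0001 0.087 0.1801 0 0.0001 0;0 0.0001 0.087 0.1801 0 0.0001 0;0 0.0001 0.087 0.1801 0 0.0001 0"

```text
time: 7.1
tool_pos: [0.5015, 0.1677, 0.1559]
ee_rot: [-2.689, 0.001, 1.319]
wrist_force: [0.2, -0.2, -0.0]
width: 0.0581
```

```bash
python3 - <<'E'
from h import *
where();wsnap("w7");s=vision.snapshot("scene")
cv2.imwrite("pics/s7.png",cv2.resize(s["image"][100:230,195:325,::-1],None,fx=4.5,fy=4.5,interpolation=cv2.INTER_CUBIC))
p,r=getc()
for dz in(.01,.014): show(p-[0,0,dz],r,False)
E
```

```text
t 7.1 tcp [-12.    0.2 155.9] +xtop [ 25.5   0.2 147.2] +xbot [ 21.1   0.2 138.2] -xbot [-46.3   0.2 171. ] tilt 0.452 F [ 0.25 -0.16 -0.04] w 0.0581
-0 0.0174 0.036 0 0 0  dist 0.01 ang deg 0.0
-0 0.0244 0.0504 0 0 0  dist 0.014 ang deg 0.0
```

View pics/w7.png

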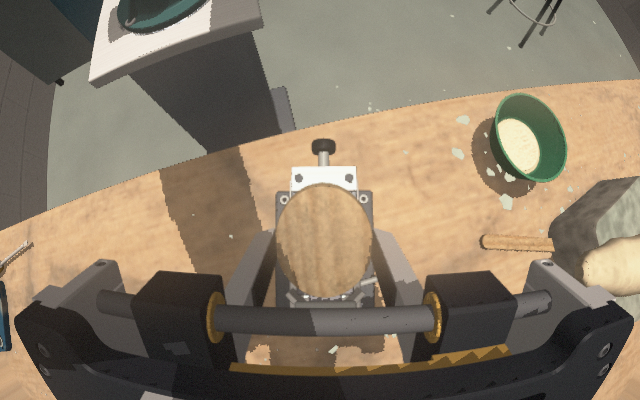

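View pics/s7.png

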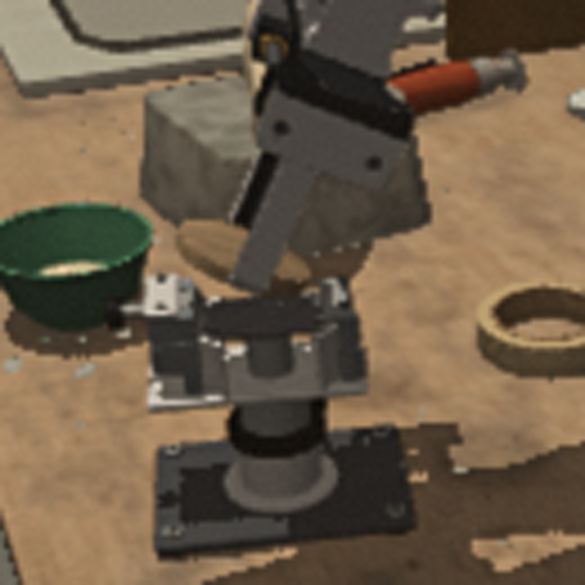

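servo_tool --targets "0 0 0.0035 0.0072 0 0 0;0 0 0.007 0.0144 0 0 0;0 0 0.0104 0.0216 0 0 0;0 0 0.0139 0.0288 0 0 0;0 0 0.0174 0.036 0 0 0;0 0 0.0174 0.036 0 0 0"

```text
time: 7.7
tool_pos: [0.5023, 0.1676, 0.1465]
ee_rot: [-2.691, 0.0, 1.319]
wrist_force: [0.4, -0.4, -0.8]
width: 0.0579
```

```bash
python3 - <<'E'
from h import *
apply([0,.0174,.036],[0,0,0]);where()
E
```

```text
t 7.7 tcp [-11.1   0.3 146.5] +xtop [ 26.4   0.3 137.9] +xbot [ 22.    0.3 128.9] -xbot [-45.5   0.3 161.5] tilt 0.451 F [ 0.51 -0.33 -0.79] w 0.0579
```

servo_tool --targets "0 0 0.0018 0.0036 0 0 0;0 0 0.0035 0.0072 0 0 0;0 0 0.0035 0.0072 0 0 0;0 0 0.0035 0.0072 0 0 0"

```text
time: 8.03
tool_pos: [0.5025, 0.1676, 0.145]
ee_rot: [-2.692, -0.0, 1.319]
wrist_force: [0.0, -0.8, -0.9]
width: 0.0581
```

```bash
python3 - <<'E'
from h import *
apply([0,.0035,.0072],[0,0,0]);where()
E
```

```text
t 8.03 tcp [-10.9   0.4 145. ] +xtop [ 26.6   0.4 136.4] +xbot [ 22.2   0.4 127.4] -xbot [-45.3   0.4 160. ] tilt 0.45 F [ 0.2  -0.75 -0.93] w 0.0581
```

servo_tool --targets "0 0 0.0018 0.0036 0 0 0;0 0 0.0035 0.0072 0 0 0;0 0 0.0035 0.0072 0 0 0;0 0 0.0035 0.0072 0 0 0"

```text
time: 8.37
tool_pos: [0.5025, 0.1676, 0.1431]
ee_rot: [-2.692, -0.0, 1.319]
wrist_force: [0.5, 0.5, 0.1]
width: 0.0579
```

```bash
python3 - <<'E'
from h import *
apply([0,.0035,.0072],[0,0,0]);where()
E
```

```text
t 8.37 tcp [-10.9   0.4 143.1] +xtop [ 26.6   0.4 134.5] +xbot [ 22.3   0.4 125.5] -xbot [-45.3   0.4 158.2] tilt 0.45 F [0.32 0.6  0.11] w 0.0579
```

No contact yet with the lower corner at z = 125.5 mm. Continuing down.

servo_tool --targets "0 0 0.0018 0.0036 0 0 0;0 0 0.0035 0.0072 0 0 0;0 0 0.0035 0.0072 0 0 0;0 0 0.0035 0.0072 0 0 0"

```text
time: 8.7
tool_pos: [0.5023, 0.1677, 0.1414]
ee_rot: [-2.691, -0.0, 1.319]
wrist_force: [-1.6, -0.0, 2.8]
width: 0.0584
```

servo_tool --targets "0 0 0.0018 0.0036 0 0 0;0 0 0.0035 0.0072 0 0 0;0 0 0.0035 0.0072 0 0 0;0 0 0.0035 0.0072 0 0 0"

```text
time: 9.03
tool_pos: [0.5024, 0.1677, 0.1391]
ee_rot: [-2.691, -0.0, 1.319]
wrist_force: [-2.8, 0.5, 3.4]
width: 0.0579
```

```bash
python3 - <<'E'
from h import *
apply([0,.007,.0144],[0,0,0]);where()
E
```

```text
t 9.03 tcp [-11.    0.5 139.1] +xtop [ 26.5   0.5 130.5] +xbot [ 22.1   0.5 121.5] -xbot [-45.4   0.5 154.1] tilt 0.45 F [-2.89 -0.19  3.43] w 0.0579
```

```bash
python3 - <<'E'
from h import *
wsnap("w8");s=vision.snapshot("scene")
cv2.imwrite("pics/s8.png",cv2.resize(s["image"][140:200,215:285,::-1],None,fx=9,fy=9,interpolation=cv2.INTER_CUBIC))
im=cv2.imread("pics/w8.png");cv2.imwrite("pics/w8z.png",cv2.resize(im[150:310,240:400],None,fx=4,fy=4,interpolation=cv2.INTER_CUBIC))
E
```

```text
(no output)
```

View pics/s8.png

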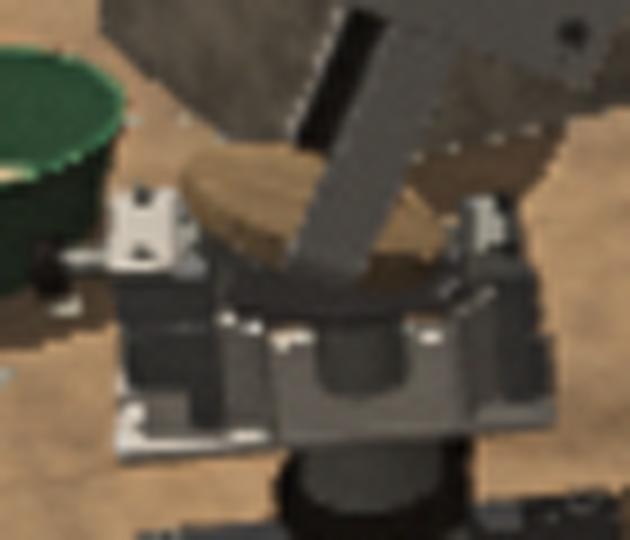

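View pics/w8z.png

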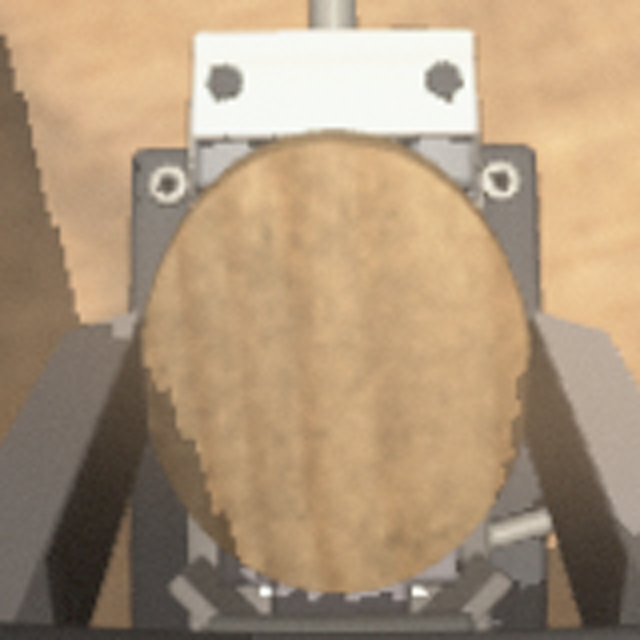

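```bash
python3 - <<'E'
from h import *
p,r=getc()
d,w=row(*pose_bc(22,140-10-2-2-4,.45));print(d,w)
show(*pose_tc(27,125,.45));show(*pose_tc(27.5,120.5,.45))
E
```

```text
[-0.     -0.0001  0.    ] [ 0. -0.  0.]
-0 0.0127 0.0205 0 -0 0  dist 0.006 ang deg 0.0
-0 0.0096 0.0154 0 -0 0  dist 0.005 ang deg 0.0
```

servo_tool --targets "0 0 0.0025 0.004 0 0 0;0 0 0.005 0.008 0 0 0;0 0 0.0075 0.012 0 0 0;0 0 0.01 0.016 0 0 0;0 0 0.0127 0.0205 0 0 0;0 0 0.0127 0.0205 0 0 0"

```text
time: 9.63
tool_pos: [0.503, 0.1675, 0.1328]
ee_rot: [-2.691, 0.0, 1.319]
wrist_force: [-2.7, 0.6, 2.9]
width: 0.0585
```

servo_tool --targets "0 0 0.0025 0.004 0 0 0;0 0 0.005 0.008 0 0 0;0 0 0.0075 0.012 0 0 0;0 0 0.0096 0.0154 0 0 0;0 0 0.0096 0.0154 0 0 0;0 0 0.0096 0.0154 0 0 0"

```text
time: 10.13
tool_pos: [0.5039, 0.1673, 0.1292]
ee_rot: [-2.692, -0.0, 1.319]
wrist_force: [-2.2, 0.6, 7.5]
width: 0.0586
```

```bash
python3 - <<'E'
from h import *
where()
wsnap("w9");s=vision.snapshot("scene")
cv2.imwrite("pics/s9.png",cv2.resize(s["image"][140:200,215:285,::-1],None,fx=9,fy=9,interpolation=cv2.INTER_CUBIC))
E
```

```text
t 10.13 tcp [ -9.6   0.4 129.2] +xtop [ 28.    0.4 120.7] +xbot [ 23.6   0.4 111.7] -xbot [-43.9   0.4 144.2] tilt 0.449 F [-2.28  0.06  7.48] w 0.0586
```

View pics/s9.png

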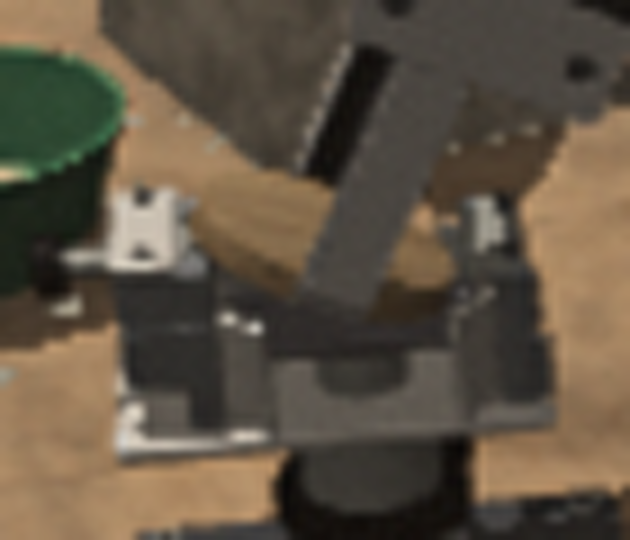

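```bash
python3 - <<'E'
from h import *
show(*pose_tc(34.5,119.5,.45))
E
```

```text
-0 0.027 -0.0086 0 -0 0  dist 0.007 ang deg 0.0
```

servo_tool --targets "0 0 0.0045 -0.0014 0 0 0;0 0 0.009 -0.0028 0 0 0;0 0 0.0135 -0.0042 0 0 0;0 0 0.018 -0.0057 0 0 0;0 0 0.0225 -0.0071 0 0 0;0 0 0.027 -0.0086 0 0 0;0 0 0.027 -0.0086 0 0 0"

```text
time: 10.82
tool_pos: [0.5105, 0.1655, 0.1276]
ee_rot: [-2.692, -0.0, 1.319]
wrist_force: [-3.4, 1.5, 4.7]
width: 0.058
```

```bash
python3 - <<'E'
from h import *
where()
show(*pose_tc(36.5,119.,.42))
E
```

```text
t 10.82 tcp [ -2.6   0.4 127.6] +xtop [ 34.9   0.4 119. ] +xbot [ 30.5   0.4 110. ] -xbot [-37.    0.4 142.6] tilt 0.45 F [-3.65  0.56  4.72] w 0.058
-0.0001 0.0092 0.0028 -0.0095 -0 0  dist 0.002 ang deg 1.7
```

servo_tool --targets "0 0 0.004 0.0014 -0.0047 0 0;0 0 0.0092 0.0028 -0.0095 0 0;0 0 0.0092 0.0028 -0.0095 0 0;0 0 0.0092 0.0028 -0.0095 0 0"

```text
time: 11.15
tool_pos: [0.5125, 0.1651, 0.1262]
ee_rot: [-2.723, -0.0, 1.319]
wrist_force: [-2.1, -0.2, 5.4]
width: 0.0581
```

```bash
python3 - <<'E'
from h import *
where()
show(*pose_tc(37.5,119.,.38))
E
```

```text
t 11.15 tcp [ -0.6   0.4 126.2] +xtop [ 37.2   0.4 118.9] +xbot [ 33.1   0.4 109.7] -xbot [-35.4   0.4 140.2] tilt 0.418 F [-2.   -0.77  5.38] w 0.0581
0 0.0051 0.0043 -0.0127 -0 0  dist 0.002 ang deg 2.3
```

servo_tool --targets "0 0 0.0025 0.002 -0.006 0 0;0 0 0.0051 0.0043 -0.0127 0 0;0 0 0.0051 0.0043 -0.0127 0 0;0 0 0.0051 0.0043 -0.0127 0 0"

```text
time: 11.48
tool_pos: [0.5134, 0.1649, 0.1255]
ee_rot: [-2.764, -0.001, 1.319]
wrist_force: [-1.8, 0.9, 7.8]
width: 0.0582
```

```bash
python3 - <<'E'
from h import *
where()
show(*pose_tc(38.2,119.,.33))
E
```

```text
t 11.48 tcp [  0.3   0.5 125.5] +xtop [ 38.3   0.5 119.7] +xbot [ 34.6   0.5 110.4] -xbot [-35.1   0.5 138.1] tilt 0.377 F [-2.03  0.46  7.83] w 0.0582
0 0.0045 0.0065 -0.016 -0 0  dist 0.002 ang deg 2.9
```

servo_tool --targets "0 0 0.0015 0.002 -0.005 0 0;0 0 0.003 0.004 -0.01 0 0;0 0 0.0045 0.0065 -0.016 0 0;0 0 0.0045 0.0065 -0.016 0 0;0 0 0.0045 0.0065 -0.016 0 0"

```text
time: 11.9
tool_pos: [0.5134, 0.1649, 0.1242]
ee_rot: [-2.814, -0.001, 1.319]
wrist_force: [-3.7, -0.3, 9.6]
width: 0.0583
```

```bash
python3 - <<'E'
from h import *
where()
wsnap("w10");s=vision.snapshot("scene")
cv2.imwrite("pics/s10.png",cv2.resize(s["image"][140:200,215:285,::-1],None,fx=9,fy=9,interpolation=cv2.INTER_CUBIC))
im=cv2.imread("pics/w10.png");cv2.imwrite("pics/w10z.png",cv2.resize(im[150:310,240:400],None,fx=4,fy=4,interpolation=cv2.INTER_CUBIC))
E
```

```text
t 11.9 tcp [  0.3   0.5 124.2] +xtop [ 38.6   0.5 120.3] +xbot [ 35.4   0.6 110.8] -xbot [-35.7   0.5 135. ] tilt 0.328 F [-3.52 -1.27  9.58] w 0.0583
```

View pics/s10.png

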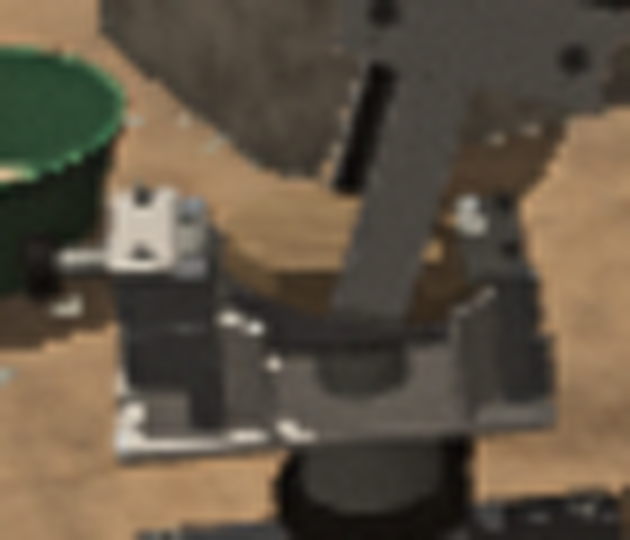

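View pics/w10z.png

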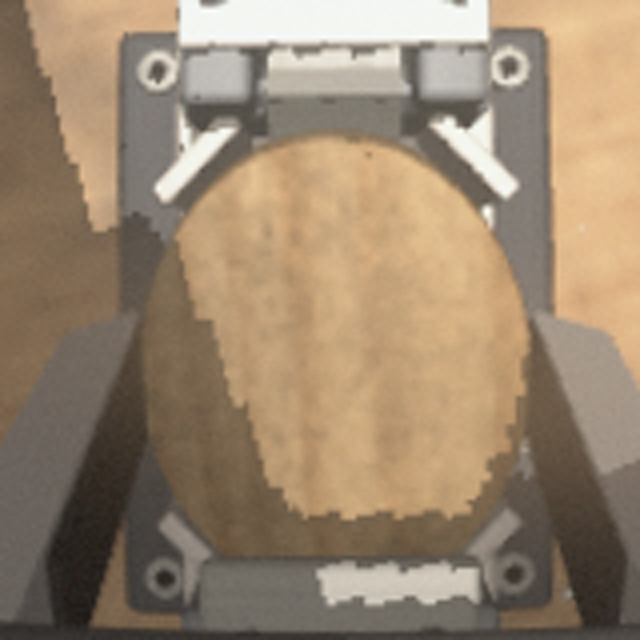

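```bash
python3 - <<'E'
from h import *
show(*pose_tc(38.2,119.5,.24))
show(*pose_tc(38.2,120,.16))
E
```

```text
0 0.0031 0.0114 -0.0286 -0 0  dist 0.003 ang deg 5.1
0 0.0027 0.0099 -0.0255 -0.0001 0  dist 0.003 ang deg 4.6
```

servo_tool --targets "0 0 0.0008 0.0028 -0.007 0 0;0 0 0.0016 0.0057 -0.014 0 0;0 0 0.0023 0.0086 -0.0215 0 0;0 0 0.0031 0.0114 -0.0286 0 0;0 0 0.0031 0.0114 -0.0286 0 0;0 0 0.0031 0.0114 -0.0286 0 0"

```text
time: 12.5
tool_pos: [0.5133, 0.165, 0.1202]
ee_rot: [-2.903, -0.001, 1.319]
wrist_force: [-3.4, 1.3, 6.5]
width: 0.0579
```

servo_tool --targets "0 0 0.0007 0.0025 -0.0065 0 0;0 0 0.0014 0.005 -0.013 0 0;0 0 0.002 0.0075 -0.019 0 0;0 0 0.0027 0.0099 -0.0255 0 0;0 0 0.0027 0.0099 -0.0255 0 0;0 0 0.0027 0.0099 -0.0255 0 0"

```text
time: 13.0
tool_pos: [0.5134, 0.1651, 0.1171]
ee_rot: [-2.982, -0.001, 1.319]
wrist_force: [-2.3, 1.7, 5.1]
width: 0.058
```

```bash
python3 - <<'E'
from h import *
where()
wsnap("w11");s=vision.snapshot("scene")
cv2.imwrite("pics/s11.png",cv2.resize(s["image"][140:200,215:285,::-1],None,fx=9,fy=9,interpolation=cv2.INTER_CUBIC))
im=cv2.imread("pics/w11.png");cv2.imwrite("pics/w11z.png",cv2.resize(im[120:310,240:400],None,fx=3.2,fy=3.2,interpolation=cv2.INTER_CUBIC))
show(*pose_tc(38.2,120.3,.08),False)
E
```

```text
t 13.0 tcp [  0.2   0.7 117.1] +xtop [ 38.6   0.7 119.7] +xbot [ 37.    0.7 109.8] -xbot [-37.    0.6 121.7] tilt 0.159 F [-2.7   1.09  5.06] w 0.058
0 0.0031 0.0107 -0.0254 0 0  dist 0.003 ang deg 4.6
```

View pics/s11.png

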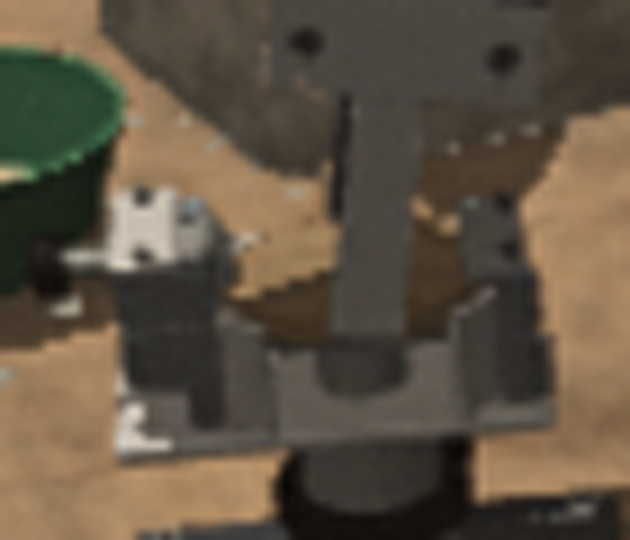

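View pics/w11z.png

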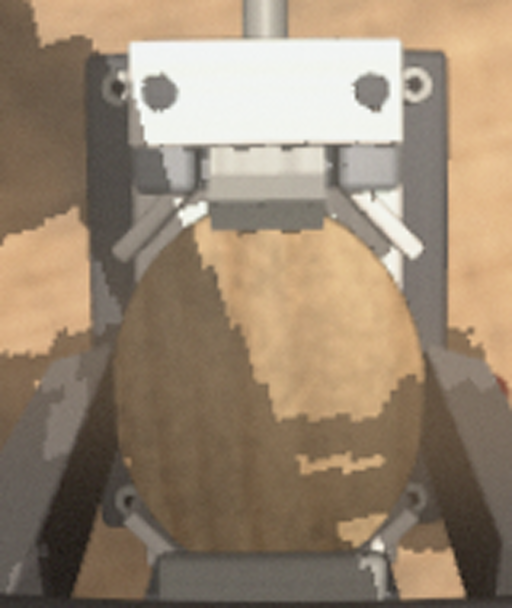

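servo_tool --targets "0 0 0.0008 0.0027 -0.0064 0 0;0 0 0.0016 0.0054 -0.0127 0 0;0 0 0.0024 0.008 -0.019 0 0;0 0 0.0031 0.0107 -0.0254 0 0;0 0 0.0031 0.0107 -0.0254 0 0;0 0 0.0031 0.0107 -0.0254 0 0"

```text
time: 13.6
tool_pos: [0.5136, 0.165, 0.1144]
ee_rot: [-3.062, -0.001, 1.319]
wrist_force: [-1.9, 1.0, 5.4]
width: 0.058
```

```bash
python3 - <<'E'
from h import *
apply([0,.0031,.0107],[-.0254,0,0])
where()
show(*pose_tc(38,122,.0))
E
```

```text
t 13.6 tcp [  0.5   0.6 114.4] +xtop [ 38.6   0.6 120. ] +xbot [ 37.8   0.6 110.1] -xbot [-37.    0.6 116. ] tilt 0.08 F [-2.13  0.51  5.45] w 0.058
0 0.0018 0.0052 -0.0255 0 0  dist 0.001 ang deg 4.6
```

servo_tool --targets "0 0 0.0005 0.0013 -0.0064 0 0;0 0 0.0009 0.0026 -0.0127 0 0;0 0 0.0013 0.0039 -0.019 0 0;0 0 0.0018 0.0052 -0.0255 0 0;0 0 0.0018 0.0052 -0.0255 0 0;0 0 0.0018 0.0052 -0.0255 0 0"

```text
time: 14.1
tool_pos: [0.5139, 0.1648, 0.1132]
ee_rot: [3.141, -0.0, 1.319]
wrist_force: [-2.8, 0.2, 6.1]
width: 0.0584
```

```bash
python3 - <<'E'
from h import *
where()
wsnap("w12");s=vision.snapshot("scene")
cv2.imwrite("pics/s12.png",cv2.resize(s["image"][140:200,215:285,::-1],None,fx=9,fy=9,interpolation=cv2.INTER_CUBIC))
im=cv2.imread("pics/w12.png");cv2.imwrite("pics/w12z.png",cv2.resize(im[120:310,240:400],None,fx=3.2,fy=3.2,interpolation=cv2.INTER_CUBIC))
E
```

```text
t 14.1 tcp [  0.7   0.5 113.2] +xtop [ 38.2   0.5 121.8] +xbot [ 38.2   0.5 111.8] -xbot [-36.8   0.5 111.8] tilt -0.0 F [-2.74 -0.47  6.08] w 0.0584
```

View pics/s12.png

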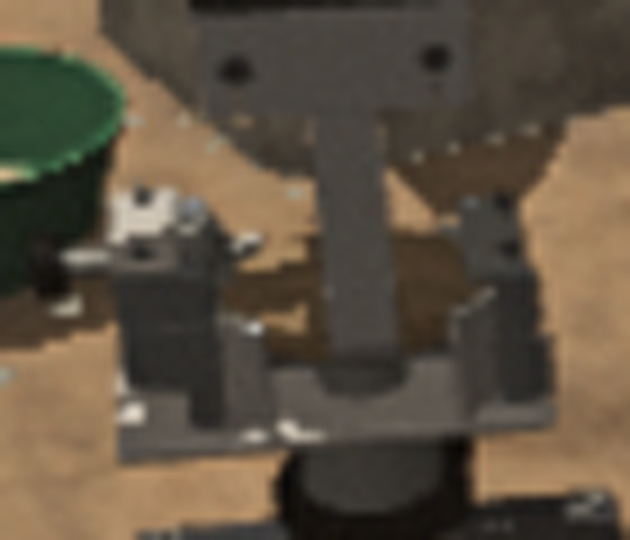

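View pics/w12z.png

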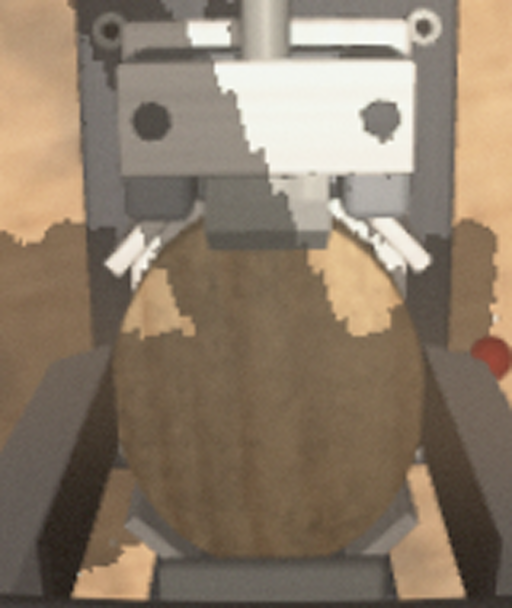

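servo_tool --targets "0 0 0 -0.005 0 0 0;0 0 0 -0.01 0 0 0;0 0 0 -0.01 0 0 0;0.8 0 0 -0.01 0 0 0;0.8 0 0 -0.01 0 0 0;0.8 0 0 -0.01 0 0 0;0.8 0 0 -0.01 0 0 0;0.8 0 0 -0.01 0 0 0"

```text
time: 14.87
tool_pos: [0.5138, 0.1644, 0.1148]
ee_rot: [-3.141, 0.001, 1.319]
wrist_force: [-0.4, 0.2, -0.3]
width: 0.075
```

```bash
python3 - <<'E'
from h import *
apply([0,0,-.01],[0,0,0]);where()
wsnap("w13");s=vision.snapshot("scene")
cv2.imwrite("pics/s13.png",cv2.resize(s["image"][140:200,215:285,::-1],None,fx=9,fy=9,interpolation=cv2.INTER_CUBIC))
im=cv2.imread("pics/w13.png");cv2.imwrite("pics/w13z.png",cv2.resize(im[120:310,240:400],None,fx=3.2,fy=3.2,interpolation=cv2.INTER_CUBIC))
E
```

```text
t 14.87 tcp [8.000e-01 1.000e-01 1.148e+02] +xtop [3.830e+01 1.000e-01 1.234e+02] +xbot [3.830e+01 1.000e-01 1.134e+02] -xbot [-3.670e+01  1.000e-01  1.134e+02] tilt 0.0 F [-0.47  0.14 -0.29] w 0.075
```

View pics/s13.png

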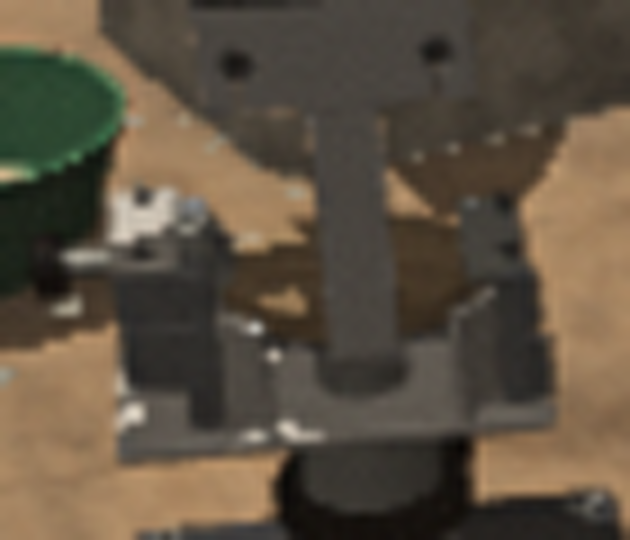

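View pics/w13z.png

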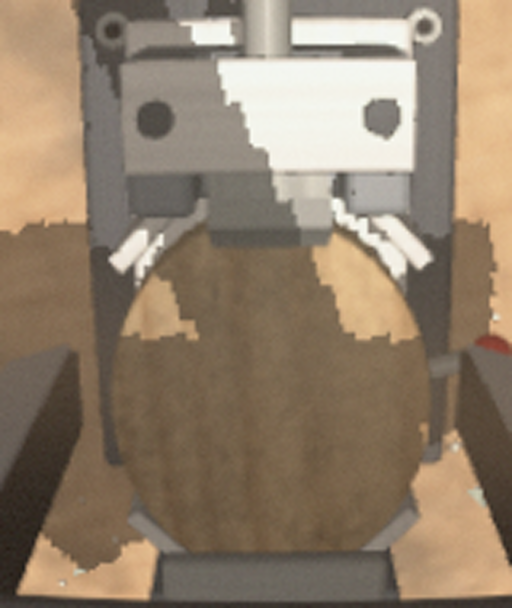

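```bash
python3 - <<'E'
from h import *
p,r=getc()
show(p+[0,0,.105],r)
show([.55,-.03,.22],Rt(.55))
show([.555,-.25,.14],Rt(-.2))
E
```

```text
-0.0001 -0 -0.42 0 0 0  dist 0.105 ang deg 0.0
-0.7165 0.3353 0.0037 0 0 0.2447  dist 0.198 ang deg 44.0
-0.443 0.7606 0.3201 0 0 0.2388  dist 0.234 ang deg 43.0
```

servo_tool --targets "0.8 0 0 -0.06 0 0 0;0.8 0 0 -0.15 0 0 0;0.8 0 0 -0.28 0 0 0;0.8 0 0 -0.42 0 0 0;1 0 0 -0.42 0 0 0;1 0 0 -0.42 0 0 0"

```text
time: 15.47
tool_pos: [0.5153, 0.165, 0.2234]
ee_rot: [3.136, -0.003, 1.319]
wrist_force: [-0.7, -0.3, 0.5]
width: 0.085
```

servo_tool --targets "1 -0.7165 0.3353 0.0037 0 0 0.2447;1 -0.7165 0.3353 0.0037 0 0 0.2447;1 -0.7165 0.3353 0.0037 0 0 0.2447;1 -0.7165 0.3353 0.0037 0 0 0.2447;1 -0.7165 0.3353 0.0037 0 0 0.2447;1 -0.7165 0.3353 0.0037 0 0 0.2447;1 -0.7165 0.3353 0.0037 0 0 0.2447;1 -0.7165 0.3353 0.0037 0 0 0.2447"

```text
time: 16.13
tool_pos: [0.5496, -0.0297, 0.2175]
ee_rot: [-3.139, 0.002, 0.552]
wrist_force: [0.8, -0.9, 0.3]
width: 0.0941
```

servo_tool --targets "1 -0.443 0.7606 0.3201 0 0 0.2388;1 -0.443 0.7606 0.3201 0 0 0.2388;1 -0.443 0.7606 0.3201 0 0 0.2388;1 -0.443 0.7606 0.3201 0 0 0.2388;1 -0.443 0.7606 0.3201 0 0 0.2388;1 -0.443 0.7606 0.3201 0 0 0.2388;1 -0.443 0.7606 0.3201 0 0 0.2388;1 -0.443 0.7606 0.3201 0 0 0.2388;1 -0.443 0.7606 0.3201 0 0 0.2388"

```text
time: 16.88
tool_pos: [0.5556, -0.2479, 0.1394]
ee_rot: [-3.141, 0.0, -0.196]
wrist_force: [0.4, 0.3, 0.1]
width: 0.0941
```

```bash
python3 - <<'E'
from h import *
s=wsnap("w14");np.save("w14W.npy",s['W']);o=get_obs();print(o['tool_pos'],o['ee_rot'],o['time'])
im=cv2.imread("pics/w14.png");a=cv2.resize(im[130:310,230:410],None,fx=3.3,fy=3.3,interpolation=cv2.INTER_CUBIC);cv2.imwrite("pics/w14z.png",a)
t=vision.snapshot("top");cv2.imwrite("pics/t14.png",cv2.resize(t["image"][205:290,185:265,::-1],None,fx=7,fy=7,interpolation=cv2.INTER_CUBIC))
E
```

```text
[ 0.55594885 -0.24772199  0.13999885] [-3.14102941e+00 -8.53959073e-04 -1.95471664e-01] 16.9333
```

View pics/w14z.png

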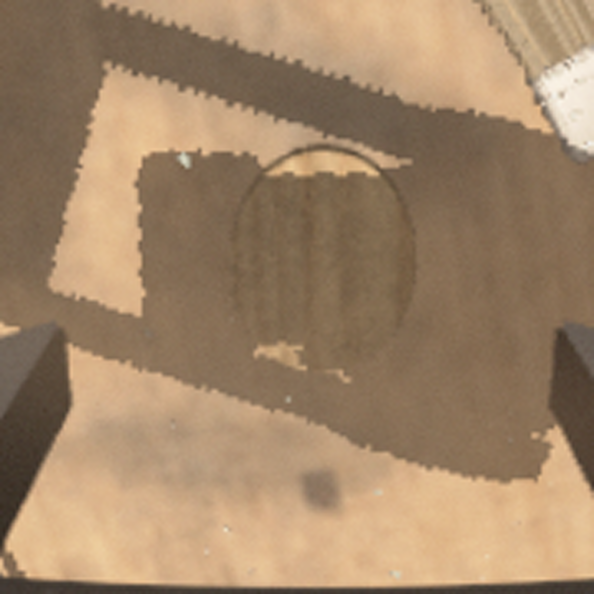

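View pics/t14.png

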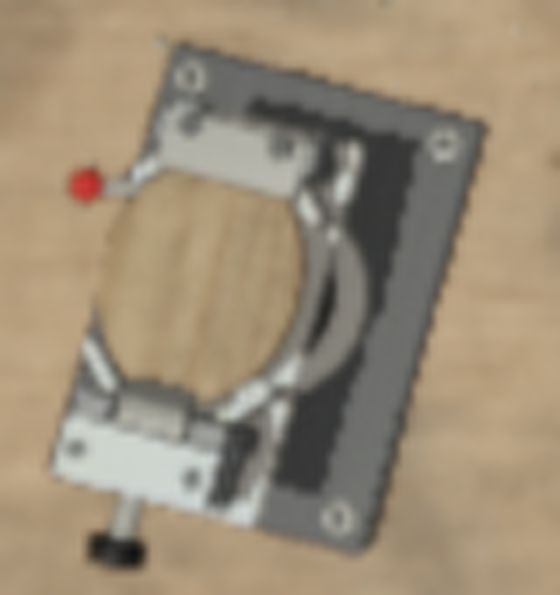

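```bash
python3 - <<'E'
from h import *
s=vision.snapshot("wrist");s['W']=np.load("w14W.npy")
p=[(236,265),(239,230),(252,190),(285,162),(325,150),(365,161),(397,195),(413,250),(411,290),(395,335),(374,358),(245,310),(262,345)]
w=[wat(s,(x/3.3+230-.35,y/3.3+130-.35),.01) for x,y in p]
x,f=fitpad(w,-.19);print(x,np.round(f*1000,1))
for u in(-1,1):
  a=x[:2]+u*.0375*np.array([-np.sin(x[2]),np.cos(x[2])]);print((wproj(s,[*a,.01])-[230,130])*3.3)
E
```

```text
[ 0.55749387 -0.26938899 -0.17257576] [-1.8 -1.4  0.2 -0.4  0.   0.  -0.8 -1.9 -1.8 -0.5 -0.  -1.6 -0. ]
[325.97265431 373.04958398]
[321.63938266 149.00778971]
```

```bash
python3 - <<'E'
from h import *
show([.5565,-.2692,.05],Rt(-.18))
show([.5565,-.2692,.0035],Rt(-.18))
E
```

```text
0.0211 0.074 0.36 0 0 -0.0064  dist 0.092 ang deg 1.2
0 -0.0001 0.186 0 0 0  dist 0.047 ang deg 0.0
```

servo_tool --targets "1 0.0211 0.074 0.12 0 0 -0.0064;1 0.0211 0.074 0.24 0 0 -0.0064;1 0.0211 0.074 0.36 0 0 -0.0064;1 0.0211 0.074 0.36 0 0 -0.0064;1 0.0211 0.074 0.36 0 0 -0.0064"

```text
time: 17.45
tool_pos: [0.556, -0.2671, 0.0482]
ee_rot: [-3.14, 0.004, -0.178]
wrist_force: [0.1, 0.0, 0.6]
width: 0.0938
```

servo_tool --targets "1 0 0 0.06 0 0 0;1 0 0 0.12 0 0 0;1 0 0 0.16 0 0 0;1 0 0 0.186 0 0 0;1 0 0 0.186 0 0 0;1 0 0 0.186 0 0 0;1 0 0 0.186 0 0 0"

```text
time: 18.03
tool_pos: [0.5577, -0.2692, 0.0043]
ee_rot: [3.141, -0.002, -0.18]
wrist_force: [-0.2, 0.6, 0.5]
width: 0.094
```

```bash
python3 - <<'E'
from h import *
s=wsnap("w15");o=get_obs();print(o['tool_pos'],o['ee_rot'],o['time'])
im=cv2.imread("pics/w15.png");cv2.imwrite("pics/w15z.png",cv2.resize(im[165:305,240:400],None,fx=5,fy=4.2,interpolation=cv2.INTER_CUBIC))
u=np.array([np.sin(.18),np.cos(.18),0])
c=np.array([o['tool_pos'][0],o['tool_pos'][1],0])
for k in(-1,1): print(((wproj(s,c+[0,0,.01]+k*.0375*u)-[240,165])*[5,4.2]).round(),((wproj(s,c+k*.0375*u)-[240,165])*[5,4.2]).round())
E
```

```text
[ 0.55767703 -0.26928098  0.00432559] [ 3.14086163e+00 -2.27259459e-03 -1.79930177e-01] 18.0833
[409. 548.] [409. 515.]
[407.  85.] [408.  69.]
```

View pics/w15z.png

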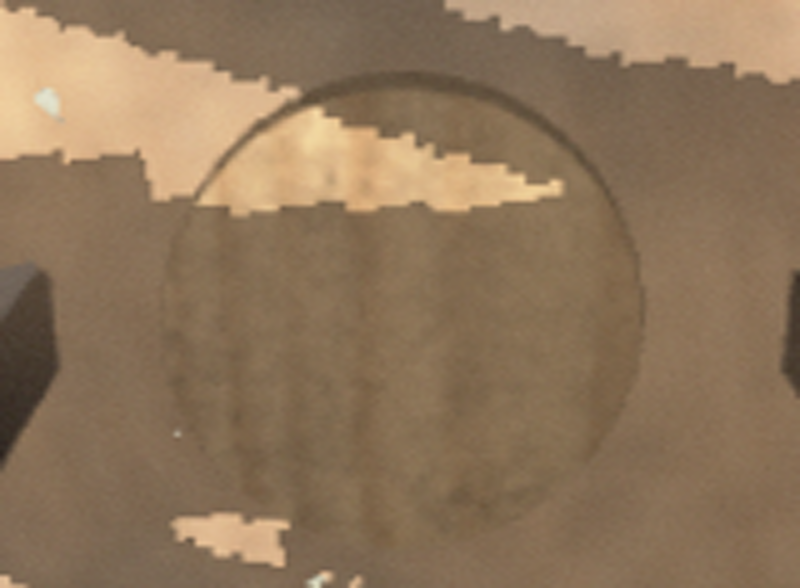

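servo_tool --targets "0 0 0 0 0 0 0;0 0 0 0 0 0 0;0 0 0 0 0 0 0;0 0 0 0 0 0 0;0 0 0 0 0 0 0;0 0 0 0 0 0 0"

```text
time: 18.58
tool_pos: [0.5568, -0.2688, 0.0029]
ee_rot: [-3.141, 0.0, -0.18]
wrist_force: [0.1, 0.1, 0.1]
width: 0.0581
```

```bash
python3 - <<'E'
from h import *
o=get_obs();print(o['tool_pos'],o['width'])
sed=1
p,r=getc()
show(p+[0,0,.2],Rt(-.1))
show([.55,-.03,.215],Rt(.6))
q,rr=pose_bc(22,200,.45)
show([.54,.13,.215],Rt(1.3,.1))
E
```

```text
[ 0.55678505 -0.26884397  0.00286089] 0.058081236774110576
-0 0.0001 -0.8 0 0 -0.0255  dist 0.2 ang deg 4.6
-0.1212 -0.9494 -0.0461 0 0 -0.2228  dist 0.24 ang deg 40.1
0.3284 -0.5508 -0.0001 0.0305 -0.0111 -0.2226  dist 0.16 ang deg 40.5
```

servo_tool --targets "0 0 0 -0.1 0 0 0;0 0 0 -0.25 0 0 0;0 0 0 -0.4 0 0 0;0 0 0 -0.55 0 0 0;0 0 0 -0.7 0 0 -0.02;0 0 0 -0.8 0 0 -0.0255;0 0 0 -0.8 0 0 -0.0255"

```text
time: 19.17
tool_pos: [0.5595, -0.2704, 0.2114]
ee_rot: [3.136, -0.013, -0.099]
wrist_force: [0.6, 0.1, 0.6]
width: 0.0576
```

servo_tool --targets "0 -0.0152 -0.1187 -0.0058 0 0 -0.0279;0 -0.0303 -0.2373 -0.0115 0 0 -0.0557;0 -0.0455 -0.356 -0.0173 0 0 -0.0835;0 -0.0606 -0.4747 -0.023 0 0 -0.1114;0 -0.0758 -0.5934 -0.0288 0 0 -0.1392;0 -0.0909 -0.712 -0.0346 0 0 -0.1671;0 -0.1061 -0.8307 -0.0403 0 0 -0.195;0 -0.1212 -0.9494 -0.0461 0 0 -0.2228;0 -0.1212 -0.9494 -0.0461 0 0 -0.2228"

```text
time: 19.92
tool_pos: [0.5496, -0.0247, 0.2135]
ee_rot: [-3.138, -0.001, 0.608]
wrist_force: [-0.3, -0.7, -0.2]
width: 0.0575
```

servo_tool --targets "0 0.055 -0.092 0 0.005 -0.002 -0.037;0 0.11 -0.184 0 0.01 -0.004 -0.074;0 0.164 -0.275 0 0.015 -0.0055 -0.111;0 0.219 -0.367 0 0.02 -0.0074 -0.148;0 0.274 -0.459 0 0.025 -0.009 -0.185;0 0.3284 -0.5508 -0.0001 0.0305 -0.0111 -0.2226;0 0.3284 -0.5508 -0.0001 0.0305 -0.0111 -0.2226;0 0.3284 -0.5508 -0.0001 0.0305 -0.0111 -0.2226"

```text
time: 20.58
tool_pos: [0.5401, 0.1306, 0.2129]
ee_rot: [-3.04, 0.002, 1.299]
wrist_force: [-0.6, 0.3, -0.8]
width: 0.0579
```

```bash
sed -i 's/^G=.0036.*/G=.0021/' h.py; python3 - <<'E'
from h import *
where()
show(*pose_bc(22,175,.45));show(*pose_bc(22,138,.45))
E
```

```text
t 20.58 tcp [ 34.7 -26.1 212.9] +xtop [ 72.7 -26.8 216.2] +xbot [ 71.7 -26.8 206.2] -xbot [ -2.9 -25.4 213.8] tilt 0.102 F [-0.61  0.11 -0.83] w 0.0579
0.1033 -0.1737 0.1021 0.1114 -0.0016 -0.0058  dist 0.057 ang deg 20.1
-0.0001 0.0644 0.1333 0 -0 0  dist 0.037 ang deg 0.0
```

servo_tool --targets "0 0.034 -0.058 0.034 0.037 0 -0.002;0 0.069 -0.116 0.068 0.074 0 -0.004;0 0.1033 -0.1737 0.1021 0.1114 -0.0016 -0.0058;0 0.1033 -0.1737 0.1021 0.1114 -0.0016 -0.0058;0 0.1033 -0.1737 0.1021 0.1114 -0.0016 -0.0058;0 0.1033 -0.1737 0.1021 0.1114 -0.0016 -0.0058"

```text
time: 21.08
tool_pos: [0.5036, 0.1662, 0.1937]
ee_rot: [-2.695, 0.0, 1.316]
wrist_force: [-0.9, -0.1, 0.8]
width: 0.0578
```

servo_tool --targets "0 0 0.016 0.033 0 0 0;0 0 0.032 0.067 0 0 0;0 0 0.048 0.1 0 0 0;0 0 0.0644 0.1333 0 0 0;0 0 0.0644 0.1333 0 0 0;0 0 0.0644 0.1333 0 0 0"

```text
time: 21.58
tool_pos: [0.5025, 0.1675, 0.1555]
ee_rot: [-2.69, 0.0, 1.319]
wrist_force: [0.6, 0.3, -1.0]
width: 0.0577
```

```bash
python3 - <<'E'
from h import *
where();wsnap("w16")
im=cv2.imread("pics/w16.png");cv2.imwrite("pics/w16z.png",cv2.resize(im[140:310,230:410],None,fx=3.2,fy=3.2,interpolation=cv2.INTER_CUBIC))
show(*pose_bc(22,128,.45))
show(*pose_bc(22,124,.45))
E
```

```text
t 21.58 tcp [-10.9   0.2 155.5] +xtop [ 25.9   0.2 145.6] +xbot [ 21.6   0.2 136.6] -xbot [-45.9   0.2 169.3] tilt 0.452 F [ 0.52  0.41 -1.  ] w 0.0577
0 0.0174 0.036 0 -0 0  dist 0.01 ang deg 0.0
0 0.007 0.0144 0 -0 0  dist 0.004 ang deg 0.0
```

View pics/w16z.png

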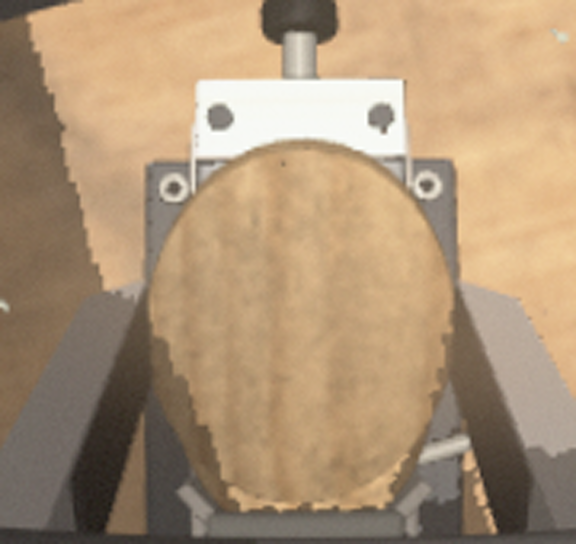

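servo_tool --targets "0 0 0.0035 0.0072 0 0 0;0 0 0.007 0.0144 0 0 0;0 0 0.0104 0.0216 0 0 0;0 0 0.0139 0.0288 0 0 0;0 0 0.0174 0.036 0 0 0;0 0 0.0174 0.036 0 0 0"

```text
time: 22.13
tool_pos: [0.5031, 0.1675, 0.1459]
ee_rot: [-2.691, -0.0, 1.319]
wrist_force: [-0.2, 0.1, 0.1]
width: 0.0576
```

servo_tool --targets "0 0 0.0018 0.0036 0 0 0;0 0 0.0035 0.0072 0 0 0;0 0 0.0053 0.0108 0 0 0;0 0 0.007 0.0144 0 0 0;0 0 0.007 0.0144 0 0 0"

```text
time: 22.55
tool_pos: [0.5026, 0.1677, 0.143]
ee_rot: [-2.691, -0.001, 1.319]
wrist_force: [-2.3, 0.2, 5.1]
width: 0.0579
```

```bash
python3 - <<'E'
from h import *
where()
show(*pose_tc(27,126,.45));show(*pose_tc(27.5,120,.45))
E
```

```text
t 22.55 tcp [-10.8   0.5 143. ] +xtop [ 26.    0.6 133. ] +xbot [ 21.6   0.6 124. ] -xbot [-45.9   0.5 156.7] tilt 0.451 F [-2.32 -0.41  5.13] w 0.0579
0 0.0145 0.0241 0 -0 0  dist 0.007 ang deg 0.0
0 0.0122 0.0208 0 -0 0  dist 0.006 ang deg 0.0
```

servo_tool --targets "0 0 0.0024 0.004 0 0 0;0 0 0.0048 0.008 0 0 0;0 0 0.0072 0.012 0 0 0;0 0 0.0097 0.016 0 0 0;0 0 0.012 0.02 0 0 0;0 0 0.0145 0.0241 0 0 0;0 0 0.0145 0.0241 0 0 0"

```text
time: 23.13
tool_pos: [0.504, 0.1674, 0.1356]
ee_rot: [-2.692, -0.001, 1.319]
wrist_force: [-3.5, 1.5, 4.7]
width: 0.0578
```

servo_tool --targets "0 0 0.0024 0.004 0 0 0;0 0 0.0048 0.008 0 0 0;0 0 0.0072 0.0125 0 0 0;0 0 0.0097 0.0165 0 0 0;0 0 0.0122 0.0208 0 0 0;0 0 0.0122 0.0208 0 0 0;0 0 0.0122 0.0208 0 0 0"

```text
time: 23.72
tool_pos: [0.5053, 0.1671, 0.1321]
ee_rot: [-2.695, -0.002, 1.319]
wrist_force: [-1.0, 0.0, 13.6]
width: 0.058
```

```bash
python3 - <<'E'
from h import *
where()
wsnap("w17")
im=cv2.imread("pics/w17.png");cv2.imwrite("pics/w17z.png",cv2.resize(im[140:310,230:410],None,fx=3.2,fy=3.2,interpolation=cv2.INTER_CUBIC));s=vision.snapshot("scene")
cv2.imwrite("pics/s17.png",cv2.resize(s["image"][140:200,215:285,::-1],None,fx=9,fy=9,interpolation=cv2.INTER_CUBIC))
show(*pose_tc(34.5,119,.45))
E
```

```text
t 23.72 tcp [ -8.1   0.6 132.1] +xtop [ 28.8   0.6 122.3] +xbot [ 24.4   0.6 113.3] -xbot [-43.2   0.6 145.7] tilt 0.447 F [-0.97 -0.22 13.58] w 0.058
0 0.027 -0.0086 0 -0 0  dist 0.007 ang deg 0.0
```

View pics/s17.png

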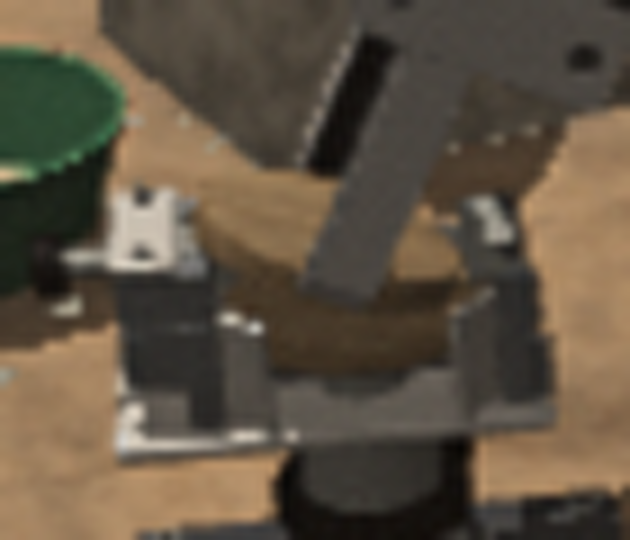

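View pics/w17z.png

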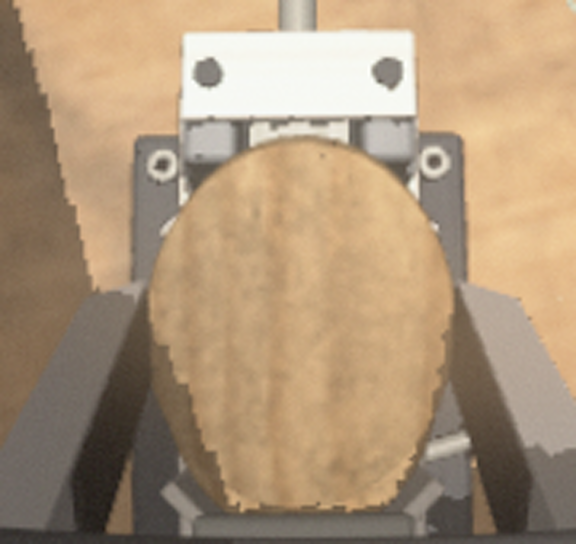

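servo_tool --targets "0 0 0 0 0 0 0;0 0 0 0 0 0 0"

```text
time: 23.98
tool_pos: [0.5053, 0.1671, 0.1321]
ee_rot: [-2.695, -0.002, 1.319]
wrist_force: [-1.3, -1.1, 13.3]
width: 0.0577
```

```bash
python3 - <<'E'
from h import *
where()
E
```

```text
t 23.98 tcp [ -8.1   0.6 132.1] +xtop [ 28.8   0.6 122.3] +xbot [ 24.4   0.6 113.3] -xbot [-43.2   0.6 145.7] tilt 0.447 F [-0.95 -1.39 13.27] w 0.0577
```

```bash
python3 - <<'E'
import cv2,numpy as np
a=cv2.imread("pics/w9.png")[130:310,230:410];b=cv2.imread("pics/w17.png")[130:310,230:410]
cv2.imwrite("pics/cmp.png",cv2.resize(np.hstack([a,b]),None,fx=2.2,fy=3,interpolation=cv2.INTER_CUBIC))
E
```

```text
(no output)
```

View pics/cmp.png

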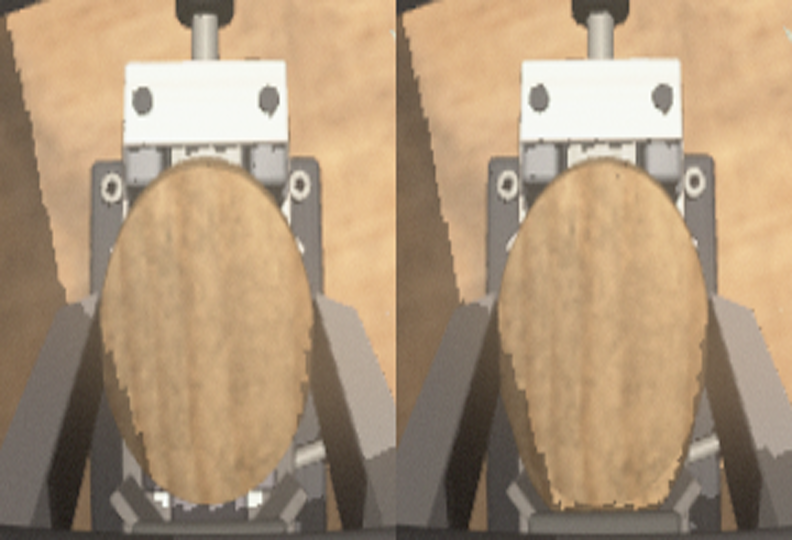

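```bash
python3 - <<'E'
from h import *
setc(*pose_tc(27.5,120,.45))
show(*pose_bc(23.2,111,.52))
E
```

```text
0 0.0013 -0.0106 0.0223 0 0  dist 0.003 ang deg 4.0
```

servo_tool --targets "0 0 0.0004 -0.0035 0.0074 0 0;0 0 0.0009 -0.007 0.015 0 0;0 0 0.0013 -0.0106 0.0223 0 0;0 0 0.0013 -0.0106 0.0223 0 0;0 0 0.0013 -0.0106 0.0223 0 0"

```text
time: 24.4
tool_pos: [0.5064, 0.1671, 0.1324]
ee_rot: [-2.623, -0.002, 1.319]
wrist_force: [-1.3, 0.8, 8.3]
width: 0.0578
```

```bash
python3 - <<'E'
from h import *
where()
E
```

```text
t 24.4 tcp [ -7.1   0.9 132.4] +xtop [ 29.    0.9 120. ] +xbot [ 24.1   0.9 111.3] -xbot [-41.1   0.8 148.5] tilt 0.519 F [-1.48  0.42  8.3 ] w 0.0578
```

```bash
python3 - <<'E'
from h import *
show(*pose_tc(28.5,117.5,.53))
show(*pose_tc(32.5,117.5,.53))
E
```

```text
0 0.0053 0.0054 0.0032 0 0  dist 0.002 ang deg 0.6
0 0.0138 -0.0081 -0 0 0  dist 0.004 ang deg 0.0
```

servo_tool --targets "0 0 0.0018 0.0018 0.001 0 0;0 0 0.0036 0.0036 0.002 0 0;0 0 0.0053 0.0054 0.0032 0 0;0 0 0.0053 0.0054 0.0032 0 0"

```text
time: 24.73
tool_pos: [0.5067, 0.167, 0.1314]
ee_rot: [-2.613, -0.002, 1.319]
wrist_force: [-0.3, 0.6, 9.8]
width: 0.0575
```

servo_tool --targets "0 0 0.0034 -0.002 0 0 0;0 0 0.0069 -0.004 0 0 0;0 0 0.0104 -0.0061 0 0 0;0 0 0.0138 -0.0081 0 0 0;0 0 0.0138 -0.0081 0 0 0"

```text
time: 25.15
tool_pos: [0.51, 0.1659, 0.1309]
ee_rot: [-2.611, -0.001, 1.319]
wrist_force: [-2.6, 1.1, 8.3]
width: 0.0579
```

```bash
python3 - <<'E'
from h import *
where()
show(*pose_tc(35.5,117.5,.51))
E
```

```text
t 25.15 tcp [ -3.3   0.6 130.9] +xtop [ 32.7   0.6 118.1] +xbot [ 27.6   0.6 109.4] -xbot [-37.1   0.6 147.4] tilt 0.53 F [-2.81  0.46  8.27] w 0.0579
0 0.0109 -0.003 -0.0064 0 0  dist 0.003 ang deg 1.2
```

servo_tool --targets "0 0 0.0036 -0.001 -0.002 0 0;0 0 0.0072 -0.002 -0.0043 0 0;0 0 0.0109 -0.003 -0.0064 0 0;0 0 0.0109 -0.003 -0.0064 0 0"

```text
time: 25.48
tool_pos: [0.512, 0.1653, 0.1297]
ee_rot: [-2.63, -0.001, 1.319]
wrist_force: [-3.8, 0.4, 6.0]
width: 0.0577
```

```bash
python3 - <<'E'
from h import *
where()
wsnap("w18")
im=cv2.imread("pics/w18.png");cv2.imwrite("pics/w18z.png",cv2.resize(im[140:310,230:410],None,fx=3.2,fy=3.2,interpolation=cv2.INTER_CUBIC));s=vision.snapshot("scene")
cv2.imwrite("pics/s18.png",cv2.resize(s["image"][140:200,215:285,::-1],None,fx=9,fy=9,interpolation=cv2.INTER_CUBIC))
E
```

```text
t 25.48 tcp [ -1.2   0.5 129.7] +xtop [ 35.    0.6 117.6] +xbot [ 30.1   0.6 108.9] -xbot [-35.3   0.5 145.6] tilt 0.511 F [-3.78 -0.6   6.04] w 0.0577
```

View pics/s18.png

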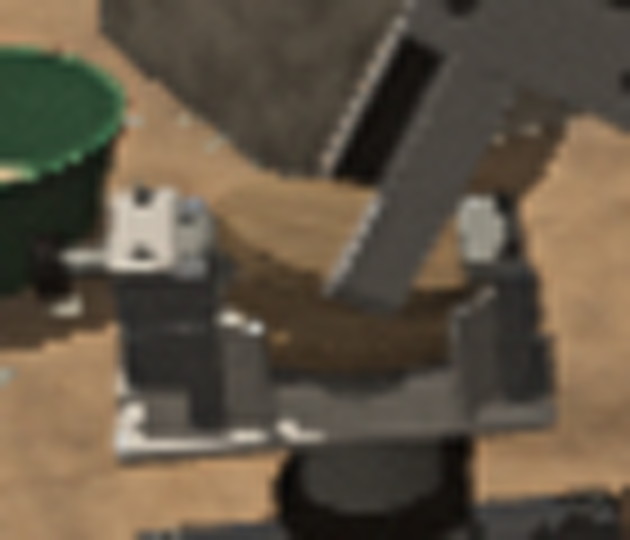

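View pics/w18z.png

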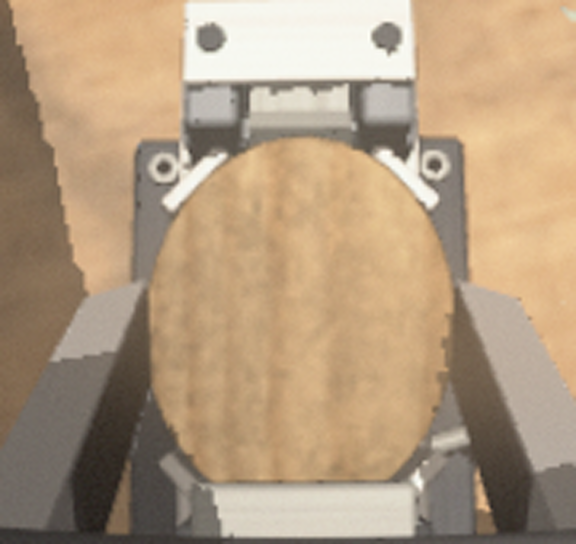

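```bash
cat >> h.py <<'E'
def pose_c(cx,cz,th):
    c,s=np.cos(th),np.sin(th);tx=np.array([cx,cz])+37.5*np.array([c,-s])+5*np.array([s,c]);return pose_tc(tx[0],tx[1],th)
E
python3 - <<'E'
from h import *
show(*pose_c(.8,128.8,.47))
show(*pose_c(.5,125.8,.39))
E
```

```text
0 0.0071 0.0083 -0.0127 0 0  dist 0.003 ang deg 2.3
0 0.0051 0.0112 -0.0255 0 0  dist 0.003 ang deg 4.6
```

servo_tool --targets "0 0 0.0024 0.0028 -0.0042 0 0;0 0 0.0048 0.0056 -0.0085 0 0;0 0 0.0071 0.0083 -0.0127 0 0;0 0 0.0071 0.0083 -0.0127 0 0"

```text
time: 25.92
tool_pos: [0.5131, 0.1651, 0.1282]
ee_rot: [-2.673, -0.001, 1.319]
wrist_force: [-2.4, 0.2, 9.5]
width: 0.0579
```

servo_tool --targets "0 0 0.0013 0.0028 -0.006 0 0;0 0 0.0026 0.0056 -0.012 0 0;0 0 0.0039 0.0084 -0.019 0 0;0 0 0.0051 0.0112 -0.0255 0 0;0 0 0.0051 0.0112 -0.0255 0 0"

```text
time: 26.33
tool_pos: [0.5134, 0.1652, 0.1258]
ee_rot: [-2.755, -0.001, 1.319]
wrist_force: [-1.0, -0.1, 12.2]
width: 0.0576
```

```bash
python3 - <<'E'
from h import *
where()
wsnap("w19")
im=cv2.imread("pics/w19.png");cv2.imwrite("pics/w19z.png",cv2.resize(im[120:310,230:410],None,fx=3.,fy=3.,interpolation=cv2.INTER_CUBIC));s=vision.snapshot("scene")
cv2.imwrite("pics/s19.png",cv2.resize(s["image"][140:200,215:285,::-1],None,fx=9,fy=9,interpolation=cv2.INTER_CUBIC))
E
```

```text
t 26.33 tcp [  0.2   0.7 125.8] +xtop [ 37.6   0.8 118.3] +xbot [ 33.8   0.8 109. ] -xbot [-35.6   0.7 137.3] tilt 0.386 F [-0.99 -0.33 12.15] w 0.0576
```

View pics/s19.png

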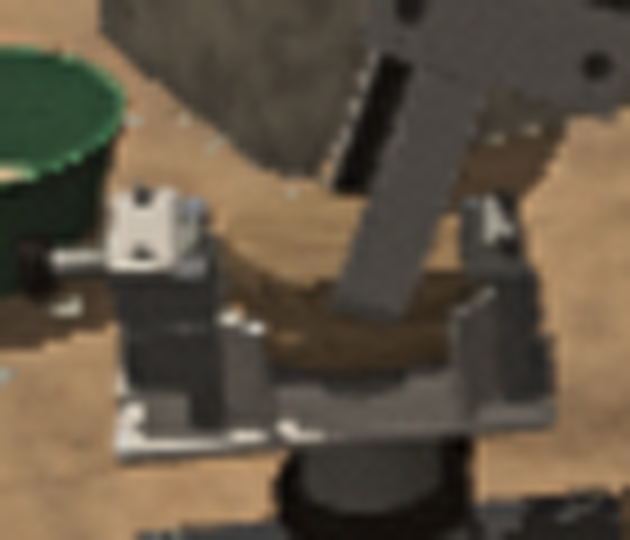

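View pics/w19z.png

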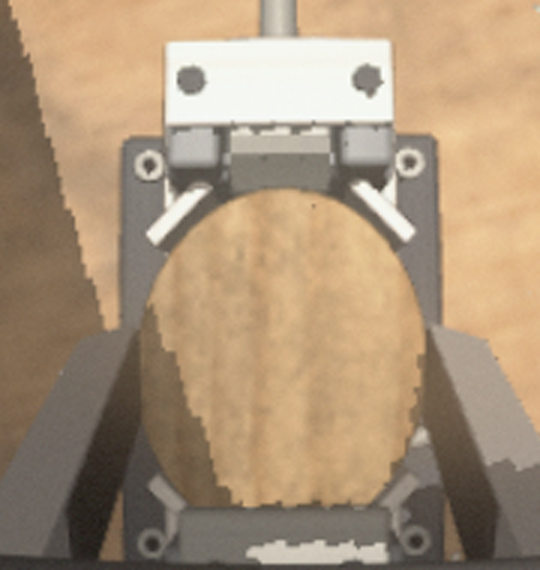

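```bash
python3 - <<'E'
from h import *
show(*pose_c(.3,121.8,.27))
show(*pose_c(.2,118.,.15))
E
```

```text
0 0.0063 0.015 -0.0382 0 0  dist 0.004 ang deg 6.9
0 0.0047 0.0147 -0.0382 0 0  dist 0.004 ang deg 6.9
```

servo_tool --targets "0 0 0.0013 0.003 -0.0076 0 0;0 0 0.0025 0.006 -0.0153 0 0;0 0 0.0038 0.009 -0.023 0 0;0 0 0.005 0.012 -0.0306 0 0;0 0 0.0063 0.015 -0.0382 0 0;0 0 0.0063 0.015 -0.0382 0 0"

```text
time: 26.93
tool_pos: [0.5134, 0.1652, 0.1203]
ee_rot: [-2.875, -0.001, 1.319]
wrist_force: [-2.8, 0.0, 5.7]
width: 0.0576
```

servo_tool --targets "0 0 0.0009 0.003 -0.0076 0 0;0 0 0.0018 0.006 -0.0153 0 0;0 0 0.0028 0.009 -0.023 0 0;0 0 0.0038 0.012 -0.0306 0 0;0 0 0.0047 0.0147 -0.0382 0 0;0 0 0.0047 0.0147 -0.0382 0 0"

```text
time: 27.43
tool_pos: [0.5137, 0.1651, 0.1167]
ee_rot: [-2.996, -0.001, 1.319]
wrist_force: [-2.4, 0.6, 7.3]
width: 0.0577
```

```bash
python3 - <<'E'
from h import *
where()
wsnap("w20")
im=cv2.imread("pics/w20.png");cv2.imwrite("pics/w20z.png",cv2.resize(im[120:310,230:410],None,fx=3.,fy=3.,interpolation=cv2.INTER_CUBIC));s=vision.snapshot("scene")
cv2.imwrite("pics/s20.png",cv2.resize(s["image"][140:200,215:285,::-1],None,fx=9,fy=9,interpolation=cv2.INTER_CUBIC))
E
```

```text
t 27.43 tcp [  0.5   0.7 116.7] +xtop [ 38.6   0.8 118.2] +xbot [ 37.2   0.8 108.3] -xbot [-37.    0.7 119.2] tilt 0.146 F [-2.44  0.01  7.26] w 0.0577
```

View pics/s20.png

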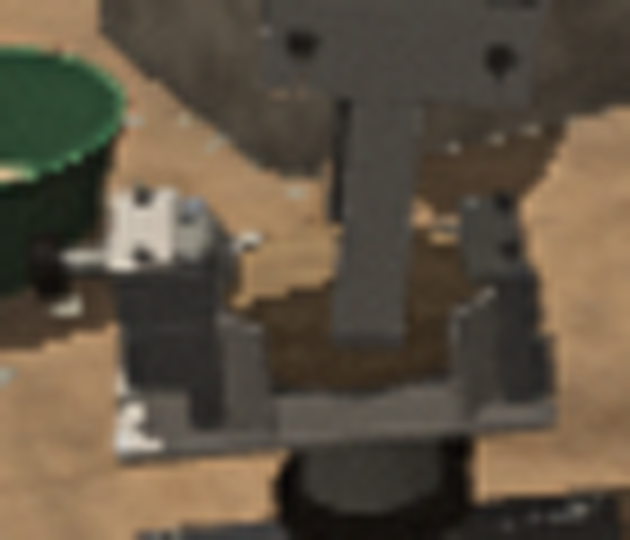

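View pics/w20z.png

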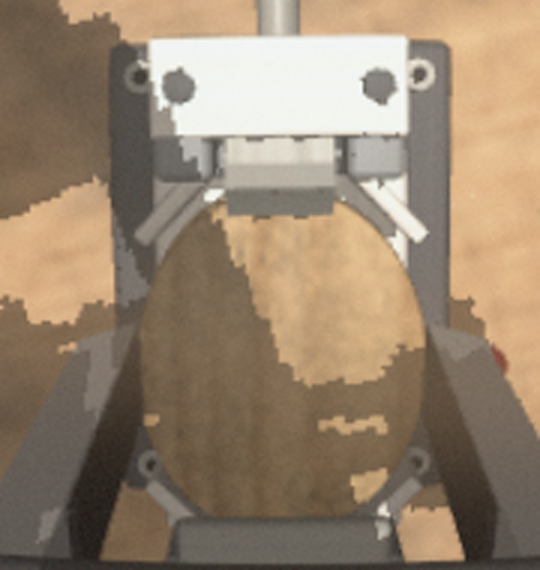

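```bash
python3 - <<'E'
from h import *
show(*pose_c(.3,117.5,.05))
show(*pose_c(.3,119,.0))
E
```

```text
0 0.0015 0.0019 -0.0318 0 -0  dist 0.001 ang deg 5.7
0 0.0002 -0.006 -0.0159 0 0  dist 0.002 ang deg 2.9
```

servo_tool --targets "0 0 0.0004 0.0005 -0.008 0 0;0 0 0.0008 0.001 -0.016 0 0;0 0 0.0012 0.0014 -0.024 0 0;0 0 0.0015 0.0019 -0.0318 0 0;0 0 0.0015 0.0019 -0.0318 0 0;0 0 0.0015 0.0019 -0.0318 0 0"

```text
time: 28.03
tool_pos: [0.514, 0.1649, 0.1162]
ee_rot: [-3.094, -0.001, 1.319]
wrist_force: [-3.8, 1.7, 6.9]
width: 0.0578
```

servo_tool --targets "0 0 0.0001 -0.002 -0.005 0 0;0 0 0.0002 -0.004 -0.01 0 0;0 0 0.0002 -0.006 -0.0159 0 0;0 0 0.0002 -0.006 -0.0159 0 0"

```text
time: 28.37
tool_pos: [0.5141, 0.1648, 0.1172]
ee_rot: [3.139, -0.001, 1.319]
wrist_force: [-3.2, 0.4, 5.7]
width: 0.0577
```

```bash
python3 - <<'E'
from h import *
where()
wsnap("w21")
im=cv2.imread("pics/w21.png");cv2.imwrite("pics/w21z.png",cv2.resize(im[120:310,230:410],None,fx=3.,fy=3.,interpolation=cv2.INTER_CUBIC))
E
```

```text
t 28.37 tcp [  1.    0.6 117.2] +xtop [ 38.5   0.6 124.4] +xbot [ 38.5   0.6 114.4] -xbot [-36.5   0.6 114.2] tilt -0.003 F [-3.2  -0.42  5.69] w 0.0577
```

View pics/w21z.png

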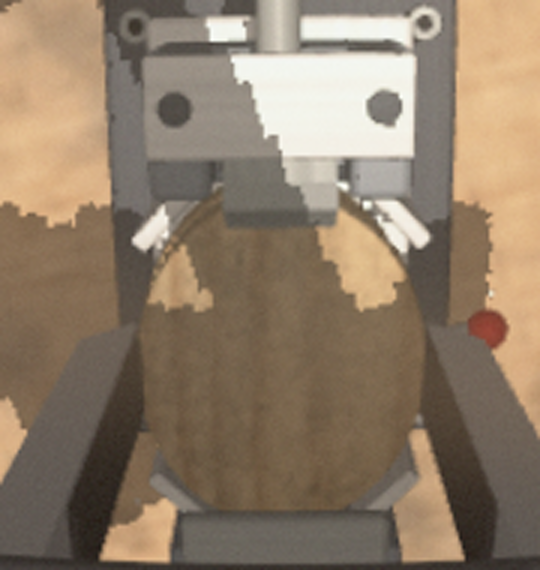

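The pad's ends sit under the lip (row 512) and the bolt (to row 228). Opening the fingers.

servo_tool --targets "0.8 0 0 0 0 0 0;0.8 0 0 0 0 0 0;0.8 0 0 0 0 0 0;0.8 0 0 0 0 0 0;0.8 0 0 0 0 0 0;0.8 0 0 0 0 0 0"

```text
time: 28.92
tool_pos: [0.5137, 0.1647, 0.1159]
ee_rot: [-3.141, 0.0, 1.319]
wrist_force: [-0.2, -0.9, 0.2]
width: 0.0752
```

servo_tool --targets "0.8 0 0 -0.06 0 0 0;0.8 0 0 -0.15 0 0 0;0.8 0 0 -0.28 0 0 0;0.8 0 0 -0.42 0 0 0;0.8 0 0 -0.42 0 0 0"

```text
time: 29.33
tool_pos: [0.517, 0.1654, 0.2297]
ee_rot: [3.129, -0.006, 1.319]
wrist_force: [1.1, 0.5, 0.9]
width: 0.0756
```

servo_tool --targets "0.8 -0.3 0.45 -0.1 0 0 0;0.8 -0.6 0.45 -0.1 0 0 0;0.8 -0.6 0.45 -0.1 0 0 0;0.8 -0.6 0.45 -0.1 0 0 0;0.8 -0.6 0.45 -0.1 0 0 0;0.8 -0.6 0.45 -0.1 0 0 0;0.8 -0.6 0.45 -0.1 0 0 0"

```text
time: 29.92
tool_pos: [0.5854, -0.0099, 0.2456]
ee_rot: [-3.141, -0.001, 1.316]
wrist_force: [-0.3, 0.1, 0.4]
width: 0.0751
```

```bash
python3 - <<'E'
from h import *
where()
wsnap("w22")
t=vision.snapshot("top");a=cv2.resize(t["image"][205:290,185:265,::-1],None,fx=6,fy=6,interpolation=cv2.INTER_CUBIC);s=vision.snapshot("scene")
cv2.imwrite("pics/t22.png",a)
cv2.imwrite("pics/s22.png",cv2.resize(s["image"][140:200,215:285,::-1],None,fx=9,fy=9,interpolation=cv2.INTER_CUBIC))
E
```

```text
t 29.92 tcp [ 113.6 -150.8  245.6] +xtop [ 151.1 -150.9  252.7] +xbot [ 151.1 -150.9  242.7] -xbot [  76.1 -150.7  242.7] tilt 0.001 F [-0.33  0.05  0.45] w 0.0751
```

View pics/t22.png

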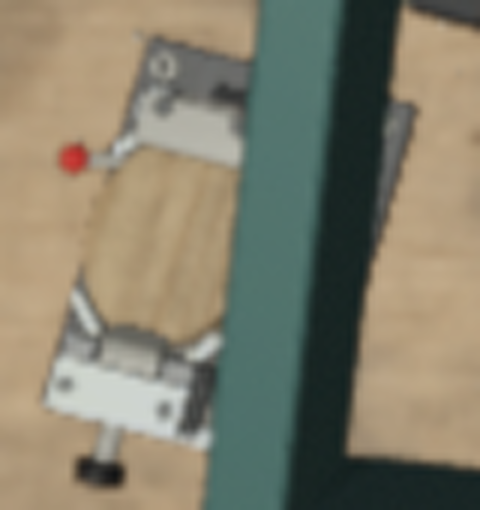

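View pics/s22.png

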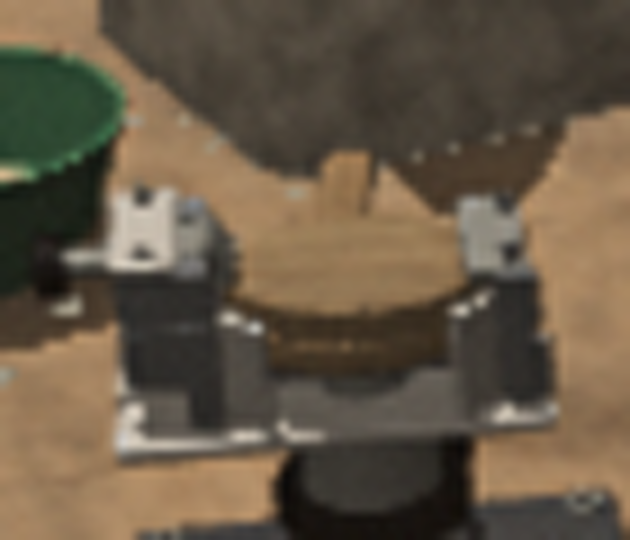

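View pics/w22.png

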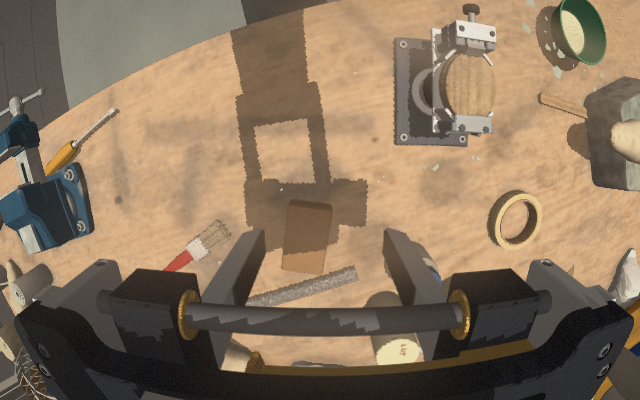

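```bash
python3 - <<'E'
from h import *
o=get_obs();print(o['time'],abs(o['qvel']).max());print(robot.close_job())
E
```

```text
30.0667 0.012248620948822283
the job is handed in; nothing more can be done
None
```

Both cork pads are loaded in the dispenser, and I handed the job in at 30 s; no verdict was reported.

- **Loading:** I gripped each pad across its width, tilted it, and pushed the plate down. I then tucked its far end under the lip and levelled it until the bolt sprang out over the near end. The first pad was let go and seen flat under the lip and bolt before I fetched the second.
- **Final pictures:** They show the two pads flat, one on the other, with the ends of the top pad under the lip and the bolt, and the bolt where it was with one pad in. The arm was clear, and the sanding block and brush had not visibly moved. I did not check the jar in the final pictures, but the arm never went near it.
- **Not measured directly:** I could only judge the plate depth and latch travel from the pictures and the contact heights. The lips came out at about 125 mm.
- **One hitch:** The second pad seems to have pivoted slightly in the grip, so its near end touched the latch side early. The wrist force read 13.6 N then, the highest I saw and well under the 45 N limit. Tilting further cleared it, with no ill effect that I could see.

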